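# Offer up the store-door strap hinge and hold it for the pin

### The arm

A 6-joint arm with a two-finger parallel gripper is mounted at the origin on the work surface. World frame = base frame: x ahead of the robot, y to its left, z up, the work surface at z = 0. Lengths are in m, angles in degrees, forces in N, time in s.
With the tool pointing down it reaches from about 0.3 to 0.875 m from the base axis. Payload 6.4 kg.
Tool frame: the origin (TCP) lies at the very end of the fingers, on their centre line; the grasp point (between the pads) lies 19 mm behind it; y points along the fingers, z is the direction in which the jaws open and shut, and the axes are right-handed (so a half turn about y gives the same grasp; the last joint's range is limited). The gripper opens to 88 mm and grips with 3 to 60 N. Pads are 18 mm wide; open, the fingers measure 123 mm over their backs; the gripper's body (75 mm by 187 mm) begins 45 mm behind the grasp point.
Start: joints at [-86.648, 10.359, 92.074, -0, 77.567, -11.82], TCP at [0.151, -0.555, 0.239] pointing down, gripper open.
Joint ranges: [-171.53, 171.53], [-51.25, 118.39], [17.06, 147.69], [-65.23, 245.23], [0, 150.52], [-178.68, 178.68]. Speed limits (degrees/s): [147.25, 147.25, 172.46, 180, 180, 180].

### API

Orientations are given as a 3x3 rotation matrix whose columns are the frame's x, y, z axes.
In Python, from plant import r gives the robot as it stands.
- The arm moves only by the shell command python3 -m pendant 'ROWS' [FORCE]. ROWS is JSON, a list of rows, each an object with "jaw": the finger opening in cm, from 0 to 8.81; "offset": the shift along the tool's x, y, z in cm, a list of three; "rot": the turn, a rotation vector about the tool's x, y, z in rad, a list of three. In form: [{"jaw": jaw, "offset": [dx, dy, dz], "rot": [wx, wy, wz]}, ...]. A call has 1 to 8 rows; each row is the pose to reach, as a shift and turn from the pose commanded when the call began, along the tool's axes at that moment; what a row does not reach only later rows make up. A row lasts 1/8 s, in which the tool goes at most 62.5 mm and 10.7 degrees, less where a joint would pass 70% of its speed; a pose out of reach is approached as far as the arm can. A call with a gripper value outside its range is refused whole. The fingers move at their own pace and stop on an object; FORCE is the grip in N (left out, the last holds). Time passes only in rows, so rows that repeat a pose let the fingers close. It gives the time, the measured TCP pose, the force and the opening at its end, in the units of the state.
- r.read_state(): the state, without advancing time (a new reading comes with each control period).
- r.grab_frame(name): name is "side" or "top"; returns the picture (400x640x3 uint8, red, green, blue); there is no depth.
- r.camera_model(name): a dict with "vfov" (degrees; the focal length in pixels is half the picture's height over the tangent of half this angle, whatever the lens; pixels are square), "cx", "cy" (the principal point, pixels), "distortion" ([k1, k2, p1, p2, k3] as OpenCV has them; the pictures are not rectified), "extrinsics" (4x4, takes a point from camera to world coordinates). Camera axes: x right, y down, z forward; pixel columns grow to the right and rows downward; lengths in m; the calibration is good to about 2 mm. A picture is of the moment at which its call begins. camera_model takes no time and is no camera call.
- r.finish_job(): hands the job in, once; it reports no verdict.
Trained networks look in the newest picture that a camera, given by its name, has taken for a name from the list of things; names that differ only in an ending like _2 or _b are one class to them, and where a whole thing is asked for, a point or a joint stands for the part that bears it (a point fixed in the world has none). Each returns a list of dicts, best first, with "score" (0 to 1); they miss things now and then, are a little off and sometimes report something else, mostly with a low value. They report only what shows in the picture. A call takes as long as a camera call.
- r.find_in(camera, thing): "extent" ([left, top, right, bottom] as shares, 0 to 1, of the picture: columns of its width, rows of its height, round what is visible of it).
The state is a dict: "t": time; "joints": joint angles; "qd": joint speeds; "tau": joint torques, N m; "tcp_pos": TCP position; "tcp_rot": TCP orientation; "ft_force": force on the tool from outside, world axes, zero at the start; "torque": the same for the moment, N m; "gripper_width": finger opening in m.
Only numpy, scipy, OpenCV 4.12 (cv2) and the standard library are available. Lean on these libraries where they do the work, as an engineer would, in place of code of your own. Each camera call takes 0.05 s, during which the arm holds its last target.

### The job

Get the store door's strap hinge ready for pinning: first lay the bent-top hinge pin flat on the bare wood of the door-frame piece, just behind the screwed-on hinge leaf and parallel to its knuckles, bent end towards the frame's tenon, and let go of it. Then pick up the loose strap, bring its knuckle between the two fixed knuckles with the strap level and opened out flat so that the three holes line up, and finish while still holding it there in the gripper, not leaning it on the frame, so that a colleague can push the pin through. Do not shove the frame piece, and leave everything else on the desk where it lies.

Things in the scene. Friction and masses are not known exactly. Their poses are not given: they have to be found in the camera images.
- jamb: Door-frame piece: brown timber face up on the desk, loose, 2.2 kg. Origin: on its underside below the hinge axis. y along timber and hinge axis, x across it to the back edge, z up. Timber y -130 to 130 mm, plus a narrower tenon to y = 170. Wood face 60 mm high, x 12.5 to 107; rebate (step) 35 mm high, x -18 to 12.5. Dark steel leaf, 5 mm thick, 101 mm long, on the face, x 12.5 to 43.
- jamb_eye (a point): Point on the hinge axis midway between the frame's two fixed knuckles, 71 mm above the desk; axes as jamb. Knuckles: 22 mm outside, 13 mm hole, at y -50.5 to -21.5 and 21.5 to 50.5 mm. The 43 mm gap between them is open above, below and towards -x; a loose knuckle 3 mm too far to +x meets the leaf's edge.
- jamb_face (a point): Middle of the bare strip of wood face behind the screwed leaf (bare from 35 mm nearer the hinge to the back edge 29 mm behind), 60 mm above the desk; axes as jamb.
- strap_eye (a point): Centre of the hole in the loose strap's knuckle, 11 mm above the strap's underside. Strap: flat dark steel bar 38 mm wide, 5 mm thick, 0.36 kg; one knuckle at its end (38 mm long, 22 mm outside, 13 mm hole, standing up, underside flush with the bar's). Other end rounded, 201 mm from the eye. Starts flat on the desk. Bar runs from the eye to -x, y along the hole, z up; fits with axes parallel to jamb's.
- strap_mid (a point): Balance point of the strap, where to grip it across its 38 mm width: 85 mm from the eye along the bar (x = -85 mm), half-way up its 5 mm thickness. Axes as strap_eye.
- pin_mid (a point): Balance point of the bent-top hinge pin, on the middle line of its round bright steel shaft (10 mm thick, 0.1 kg), 5 mm above what it lies on. x along the shaft to the tapered nose, tip at x = 77 mm; at x = -55 mm it is bent at a right angle into a grip 32 mm long to +y; z up. Starts flat on the desk; it does not roll.
- pin_nose (a point): Tip of the nose of the hinge pin, 77 mm from pin_mid.
- mending_plate: Bystander: flat bright steel plate with holes and no knuckle, 140 x 30 x 5 mm; origin under its centre.
- bolt: Bystander: straight bolt with square head and nut, 114 mm long, 17 mm high; origin under its middle.
- padlock: Bystander: brass padlock lying flat, about 80 x 50 mm, 18 mm high; origin under the middle of its brass body.
- tape: Bystander: open ring, 86 mm across, 24 mm high; origin under its centre.
- hammer: Bystander: hammer with a wooden handle, lying flat, about 300 mm long.
- tumbler: Bystander: steel tumbler, 74 mm across, 100 mm high; origin under its centre.
- screw_dish: Bystander: round metal dish of screws, 116 mm across, 32 mm high; origin under its centre.

How it is judged:
By the outcome, as a careful person would: the job done as asked, in the order asked, and still so for the second after the job is handed in, while the arm keeps its last pose, push and grip.
It also fails if it takes over 61 s, if anything falls off the work surface, if the arm or the gripper's body presses on something with over 40 N, if the wrist force passes 120 N, or if a joint passes its speed limit or range.

## Working session

There is one attempt and no reset: what is moved stays moved. The work goes in short steps, Python scripts to look and compute and a shell command to move; the robot and the scene stay as the last step left them, time stands still between calls to the robot, and variables do not carry over. Pictures are saved under pics/ and viewed, and the job is handed in when it is done.

```bash
ls; mkdir -p pics
python3 - <<'E'
from plant import r
import cv2
s=r.read_state(); print(s['t'],s['tcp_pos'],s['tcp_rot'],s['gripper_width'])
for n in ('top','side'):
    im=r.grab_frame(n); cv2.imwrite(f'pics/{n}0.png',im[:,:,::-1])
    m=r.camera_model(n); print(n,m)
E
```

```text
pics
0.0 [ 0.15046755 -0.55441749  0.23783634] [[-9.65142162e-01 -1.17654523e-04  2.61726179e-01]
 [-2.61725995e-01  1.69999650e-03 -9.65140722e-01]
 [-3.31380415e-04 -9.99998548e-01 -1.67153154e-03]] 0.08801779223643436
top {'vfov': 54.874316415704335, 'cx': 320.7991537303961, 'cy': 200.05364297207223, 'distortion': array([0.02170062, 0.        , 0.        , 0.        , 0.        ]), 'extrinsics': array([[-2.12196082e-02, -9.86419546e-01,  1.62868680e-01,
         3.72252847e-01],
       [-9.99768683e-01,  2.15076653e-02,  5.41343917e-06,
         2.39550500e-02],
       [-3.50826497e-03, -1.62830890e-01, -9.86647755e-01,
         1.17489740e+00],
       [ 0.00000000e+00,  0.00000000e+00,  0.00000000e+00,
         1.00000000e+00]])}
side {'vfov': 56.982178409927805, 'cx': 318.95854410535503, 'cy': 203.3107713314429, 'distortion': array([-0.0462291,  0.       ,  0.       ,  0.       ,  0.       ]), 'extrinsics': array([[ 0.74445287, -0.42437235,  0.51545905, -0.15218777],
       [-0.66754546, -0.48828803,  0.56210129, -0.75786518],
       [ 0.01315224, -0.76255027, -0.64679526,  0.98009944],
       [ 0.        ,  0.        ,  0.        ,  1.        ]])}
```

View pics/top0.png

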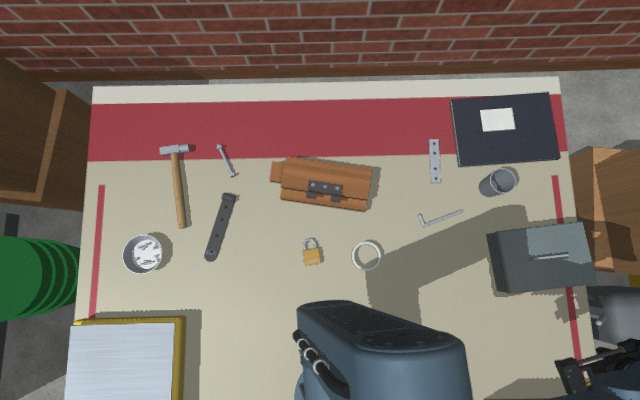

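View pics/side0.png

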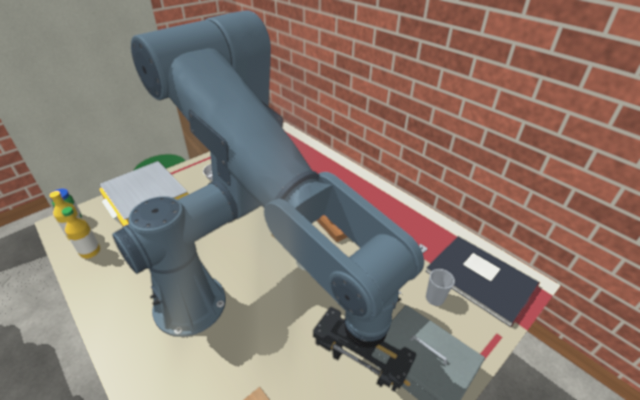

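Run:
```python
from plant import r
import numpy as np
for n in ('top','side'):
  for t in ('jamb','strap_eye','pin_mid'):
    for d in r.find_in(n,t)[:2]:
        e=np.array(d['extent'])*[640,400,640,400]; print(n,t,round(d['score'],2),e.round(1))
```

```text
top jamb 0.64 [269.7 156.5 371.1 212.6]
top pin_mid 0.73 [420.  209.2 459.  226.4]
side jamb 0.69 [316.3 218.2 347.7 245.5]
side strap_eye 0.34 [313.9 215.3 348.7 244.8]
```

Run:
```python
import cv2
im=cv2.imread('pics/top0.png')
def z(x0,y0,x1,y1,k,n): cv2.imwrite(n,cv2.resize(im[y0:y1,x0:x1],None,fx=k,fy=k,interpolation=cv2.INTER_CUBIC))
z(260,150,390,220,6,'pics/j.png'); z(190,180,250,270,6,'pics/s.png'); z(410,200,470,235,8,'pics/p.png')
```

```text
(no output)
```

View pics/j.png

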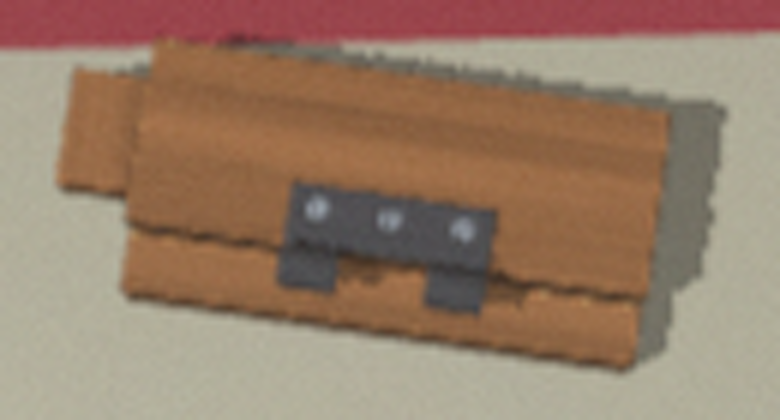

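View pics/s.png

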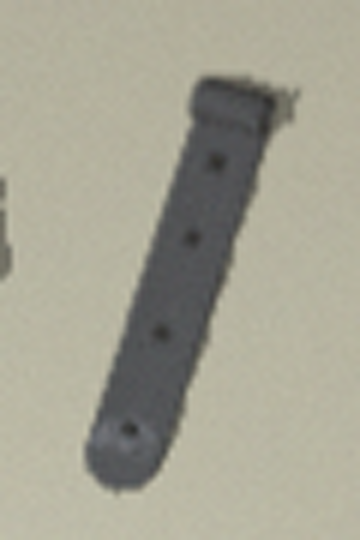

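View pics/p.png

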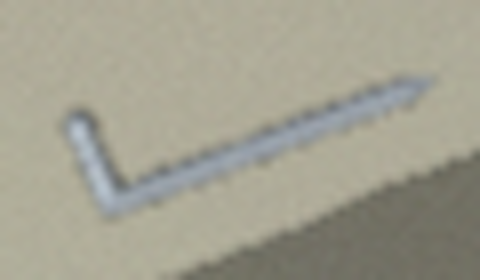

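```bash
cat > h.py <<'E'
import numpy as np, cv2
from scipy.optimize import least_squares
from plant import r
def cam(n):
    m=r.camera_model(n); f=200/np.tan(np.radians(m['vfov']/2))
    K=np.array([[f,0,m['cx']],[0,f,m['cy']],[0,0,1]]); T=np.linalg.inv(m['extrinsics'])
    return K,np.array(m['distortion']),T
def proj(n,P):
    K,d,T=cam(n); 
    return cv2.projectPoints(np.asarray(P,float).reshape(-1,3),cv2.Rodrigues(T[:3,:3])[0],T[:3,3],K,d)[0].reshape(-1,2)
def pose(p,P):  # p=x,y(m),yaw(rad); P mm local, z above desk
    P=np.asarray(P,float)/1000; c,s=np.cos(p[2]),np.sin(p[2])
    return np.c_[p[0]+c*P[:,0]-s*P[:,1],p[1]+s*P[:,0]+c*P[:,1],P[:,2]]
def fit(n,P,uv,p0):
    q=least_squares(lambda p:(proj(n,pose(p,P))-uv).ravel(),p0,x_scale=[.01,.01,.05],loss='soft_l1')
    return q.x,(proj(n,pose(q.x,P))-uv)
def unz(xy,k,o): return (np.array(xy,float)+.5)/k-.5+np.array(o)
def ray(n,uv,z):
    K,d,T=cam(n); u=cv2.undistortPoints(np.array(uv,float).reshape(-1,1,2),K,d).reshape(-1,2)
    E=np.linalg.inv(T); D=np.c_[u,np.ones(len(u))]@E[:3,:3].T; o=E[:3,3]
    return o+D*((z-o[2])/D[:,2])[:,None]
def box(x0,x1,y0,y1,z0,z1):
    c=[(x,y,z) for z in(z0,z1) for x,y in((x0,y0),(x1,y0),(x1,y1),(x0,y1))]
    e=[(i,(i+1)%4) for i in range(4)]+[(4+i,4+(i+1)%4) for i in range(4)]+[(i,i+4) for i in range(4)]
    return [(c[a],c[b]) for a,b in e]
JW=box(12.5,107,-130,130,0,60)+box(-18,12.5,-130,130,0,35)+box(12.5,43,-50.5,50.5,60,65)+box(-11,11,-50.5,-21.5,60,82)+box(-11,11,21.5,50.5,60,82)
SW=box(-182,0,-19,19,0,5)+box(-11,11,-19,19,0,22)+[((-182,-19,5),(-201,0,5)),((-182,19,5),(-201,0,5))]
PW=[((-55,0,5),(77,0,5)),((-55,0,5),(-55,32,5)),((-55,-5,5),(60,-5,5)),((-55,5,5),(60,5,5))]
def overlay(n,im,items,crop,k,out):
    x0,y0,x1,y1=crop
    v=cv2.resize(im[y0:y1,x0:x1],None,fx=k,fy=k,interpolation=cv2.INTER_CUBIC)
    for p,W,c in items:
        for a,b in W:
            q=((proj(n,pose(p,[a,b]))-[x0,y0]+.5)*k-.5)
            cv2.line(v,*[tuple(int(round(t*8)) for t in w) for w in q],c,1,cv2.LINE_AA,3)
    cv2.imwrite(out,v)
E
cat > f0.py <<'E'
from h import *
im=cv2.imread('pics/top0.png')
o=(260,150)
P=[(107,130,60),(107,-130,60),(12.5,130,60),(12.5,-130,60),(43,50.5,65),(43,-50.5,65)]
uv=unz([(155,40),(668,112),(127,225),(645,298),(293,183),(497,210)],6,o)
j,e=fit('top',P,uv,[.6,.02,0]); print('jamb',j[:2],np.degrees(j[2]),e.round(1).tolist())
P=[(11,19,22),(11,-19,22),(-11,19,22),(-201,0,5)]
uv=unz([(201,78),(277,92),(190,118),(120,492)],6,(190,180))
s,e=fit('top',P,uv,[.6,.3,-.2]); print('strap',s[:2],np.degrees(s[2]),e.round(1).tolist())
P=[(77,0,5),(-55,0,5),(-55,32,5)]
uv=unz([(433,81),(113,203),(76,118)],8,(410,200))
p,e=fit('top',P,uv,[.5,-.3,-1.3]); print('pin',p[:2],np.degrees(p[2]),e.round(1).tolist())
overlay('top',im,[(j,JW,(0,255,0))],(260,150,390,220),6,'pics/jo.png')
overlay('top',im,[(s,SW,(0,255,0))],(190,180,250,270),6,'pics/so.png')
overlay('top',im,[(p,PW,(0,255,0))],(410,200,470,235),8,'pics/po.png')
E
python3 f0.py
```

```text
jamb [0.5648037  0.01678277] -9.365707561588152 [[-0.3, -0.1], [0.7, -0.2], [-0.6, -0.2], [0.6, -0.1], [-0.2, 0.1], [-0.2, 0.4]]
strap [0.57769272 0.30444815] -16.297663940660634 [[0.3, -0.5], [-0.4, 0.4], [-0.0, -0.3], [0.0, 0.4]]
pin [ 0.50106134 -0.33831149] -71.04369583379297 [[-0.1, -0.0], [-0.2, -0.4], [0.3, 0.4]]
```

View pics/jo.png

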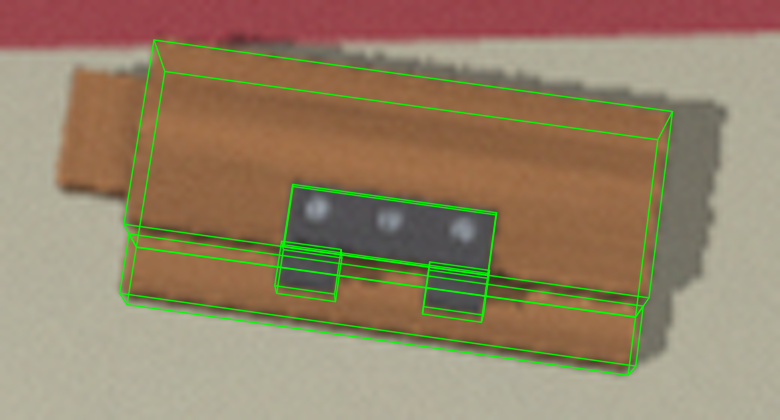

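View pics/so.png

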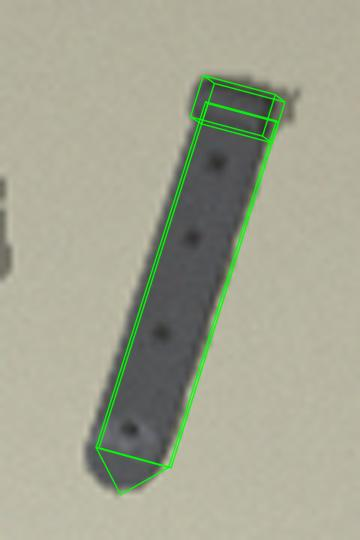

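View pics/po.png

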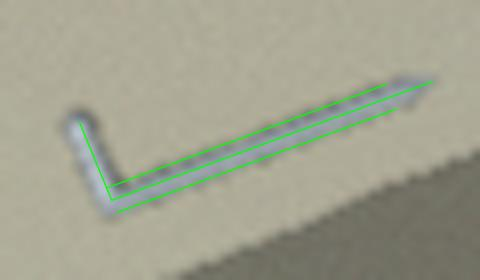

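```bash
cat >> h.py <<'E'
def strap_parts():
    t=np.linspace(0,2*np.pi,24)
    a=np.linspace(np.pi/2,3*np.pi/2,15)
    end=[(-182+19*np.cos(b),19*np.sin(b),z) for b in a for z in(0,5)]
    bar=end+[(0,y,z) for y in(-19,19) for z in(0,5)]
    kn=[(11*np.cos(b),y,11+11*np.sin(b)) for b in t for y in(-19,19)]
    return [bar,kn]
def pin_parts():
    b=[]
    a=[(x,y,z) for x,rr in((-55,5),(62,5),(77,1.5)) for y,z in((-rr,5),(rr,5),(0,5+rr),(0,5-rr))]
    g=[(x,y,z) for y in(-4,32) for x,z in((-60,5),(-50,5),(-55,10),(-55,0))]
    return [a,g]
def sil(n,p,parts,crop,k=8,zoff=0):
    x0,y0,x1,y1=crop; m=np.zeros(((y1-y0)*k,(x1-x0)*k),np.uint8)
    for P in parts:
        q=(proj(n,pose(p,np.array(P)+[0,0,zoff]))-[x0,y0]+.5)*k-.5
        cv2.fillConvexPoly(m,cv2.convexHull(np.round(q*16).astype(np.int32)),255,cv2.LINE_8,4)
    return cv2.resize(m,None,fx=1/k,fy=1/k,interpolation=cv2.INTER_AREA)/255.
def maskfit(n,soft,parts,crop,p0,zoff=0):
    from scipy.optimize import minimize
    f=lambda d:np.sum((sil(n,np.array(p0)+np.array(d)*[.01,.01,.1],parts,crop,zoff=zoff)-soft)**2)
    q=minimize(f,[0,0,0],method='Nelder-Mead',options=dict(initial_simplex=[[0,0,0],[.5,0,0],[0,.5,0],[0,0,.5]],maxiter=200))
    return np.array(p0)+q.x*[.01,.01,.1],q.fun
E
cat > f1.py <<'E'
from h import *
im=cv2.imread('pics/top0.png'); hsv=cv2.cvtColor(im,cv2.COLOR_BGR2HSV)
g=cv2.cvtColor(im,cv2.COLOR_BGR2GRAY).astype(float)
c=(190,185,250,270); G=g[c[1]:c[3],c[0]:c[2]]; soft=np.clip((175-G)/(175-80),0,1); print(np.median(G),G.min())
s,e=maskfit('top',soft,strap_parts(),c,[.578,.304,np.radians(-16.3)]); print('strap',s[:2],np.degrees(s[2]),e)
c=(412,203,470,220); 
overlay('top',im,[(s,SW,(0,255,0))],(190,180,250,270),6,'pics/so.png')
B=im[200:235,410:470].astype(int); d=(B[:,:,0]-B[:,:,2]); # blueness
print(np.median(d),d.max())
soft=np.clip((d+20)/(30.),0,1); cv2.imwrite('pics/bl.png',cv2.resize((soft*255).astype(np.uint8),None,fx=8,fy=8))
p,e=maskfit('top',soft,pin_parts(),(410,200,470,235),[.501,-.338,np.radians(-71)]); print('pin',p[:2],np.degrees(p[2]),e)
overlay('top',im,[(p,PW,(0,255,0))],(410,200,470,235),8,'pics/po.png')
E
python3 f1.py
```

```text
177.0 49.0
strap [0.58078214 0.30573451] -17.047675205565582 28.27602965405379
-22.0 21
pin [ 0.50046922 -0.33791086] -70.53324458001825 17.454725105728567
```

View pics/so.png

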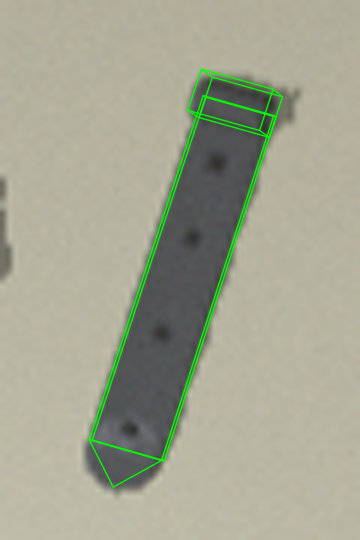

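View pics/po.png

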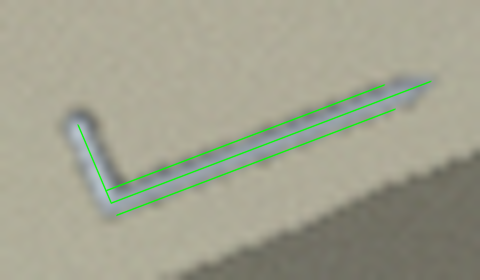

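View pics/bl.png

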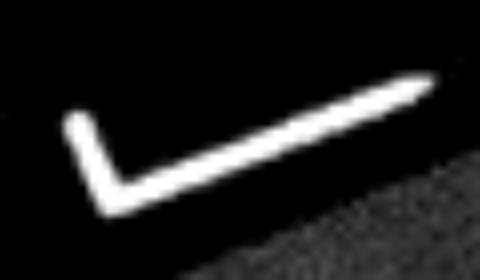

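```bash
cat > go.py <<'E'
import sys,numpy as np
from scipy.spatial.transform import Rotation as R
from plant import r
# usage: go.py x y z yaw_of_tool_z(deg)
x,y,z,a=map(float,sys.argv[1:5]); a=np.radians(a)
s=r.read_state(); R0=np.array(s['tcp_rot']); p0=np.array(s['tcp_pos'])
zz=np.array([np.cos(a),np.sin(a),0]); yy=np.array([0,0,-1.]); Rt=np.c_[np.cross(yy,zz),yy,zz]
print('t',s['t'],'pos',p0.round(4),'yawz',np.degrees(np.arctan2(R0[1,2],R0[0,2])).round(2))
print('offset cm',(R0.T@(np.array([x,y,z])-p0)*100).round(2),'rot',R.from_matrix(R0.T@Rt).as_rotvec().round(4), 'F',np.array(s['ft_force']).round(1),'w',s['gripper_width'])
E
python3 go.py .5003 -.3380 .12 19.5
```

```text
t 0.4 pos [ 0.1505 -0.5549  0.2386] yawz -74.83
offset cm [-39.44  11.86 -11.78] rot [ 1.0000e-04 -1.6464e+00 -2.0000e-04] F [-0.1 -0.6 -0.4] w 0.08802307141882691
```

```bash
python3 -m pendant '[{"jaw":8.8,"offset":[-39.44,0,-11.78],"rot":[0,-1.646,0]},{"jaw":8.8,"offset":[-39.44,0,-11.78],"rot":[0,-1.646,0]},{"jaw":8.8,"offset":[-39.44,0,-11.78],"rot":[0,-1.646,0]},{"jaw":8.8,"offset":[-39.44,0,-11.78],"rot":[0,-1.646,0]},{"jaw":8.8,"offset":[-39.44,0,-11.78],"rot":[0,-1.646,0]},{"jaw":8.8,"offset":[-39.44,0,-11.78],"rot":[0,-1.646,0]},{"jaw":8.8,"offset":[-39.44,11.8,-11.78],"rot":[0,-1.646,0]},{"jaw":8.8,"offset":[-39.44,11.8,-11.78],"rot":[0,-1.646,0]}]'
python3 - <<'E'
from h import *
for n in('top','side'): cv2.imwrite(f'pics/{n}1.png',r.grab_frame(n)[:,:,::-1])
E
python3 go.py .5003 -.3380 .06 19.5
```

```text
t: 1.4
tcp_pos: [0.502, -0.3375, 0.1202]
tcp_rot: [[0.2, 0.002, 0.98], [-0.98, -0.002, 0.2], [0.002, -1.0, 0.001]]
ft_force: [0.3, -0.5, -0.5]
gripper_width: 0.088
t 1.5 pos [ 0.4977 -0.3331  0.1133] yawz 11.35
offset cm [0.59 5.32 0.2 ] rot [ 0.0064 -0.1424 -0.012 ] F [-0.6  0.6  0.6] w 0.08811853462451572
```

View pics/side1.png

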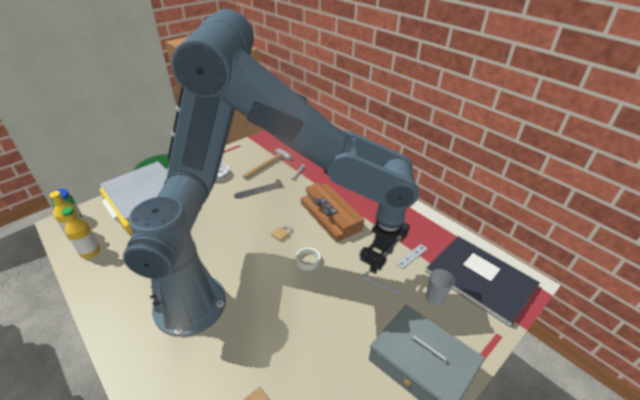

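View pics/top1.png

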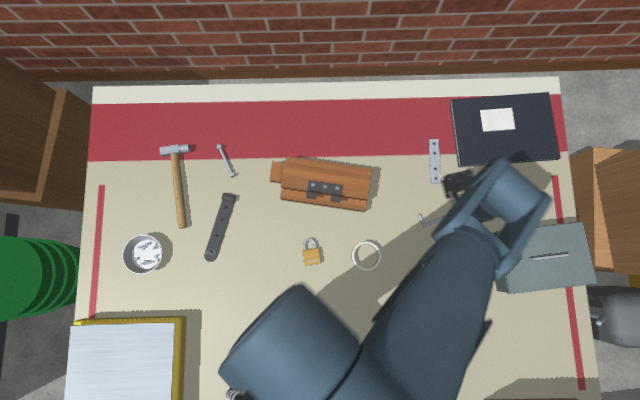

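```bash
python3 -m pendant '[{"jaw":4,"offset":[0.2,0,0.2],"rot":[0.005,-0.142,-0.01]},{"jaw":4,"offset":[0.59,2.5,0.2],"rot":[0.005,-0.142,-0.01]},{"jaw":4,"offset":[0.59,5.3,0.2],"rot":[0.005,-0.142,-0.01]},{"jaw":4,"offset":[0.59,5.3,0.2],"rot":[0.005,-0.142,-0.01]},{"jaw":4,"offset":[0.59,5.3,0.2],"rot":[0.005,-0.142,-0.01]},{"jaw":4,"offset":[0.59,5.3,0.2],"rot":[0.005,-0.142,-0.01]}]'
python3 go.py .5003 -.3380 .002 19.5
```

```text
t: 2.25
tcp_pos: [0.5043, -0.3445, 0.0699]
tcp_rot: [[0.329, 0.01, 0.944], [-0.944, -0.011, 0.329], [0.013, -1.0, 0.006]]
ft_force: [-0.2, 0.4, 0.1]
gripper_width: 0.04
t 2.25 pos [ 0.5043 -0.3445  0.0699] yawz 19.2
offset cm [-0.84  6.77 -0.2 ] rot [-0.0056 -0.0052  0.0132] F [-0.2  0.4  0.1] w 0.04003782916797154
```

```bash
cat > two.py <<'E'
from h import *
# joint refine of jamb using top0 and side1 clicks
im=cv2.imread('pics/side1.png')
v=cv2.resize(im[175:245,290:370],None,fx=9,fy=9,interpolation=cv2.INTER_CUBIC); cv2.imwrite('pics/sj.png',v)
j=[.5648,.0168,np.radians(-9.37)]
overlay('side',im,[(j,JW,(0,255,0))],(290,175,370,245),9,'pics/sjo.png')
s=[.5808,.3057,np.radians(-17.05)]; overlay('side',im,[(s,SW,(0,255,0))],(225,165,295,210),9,'pics/sso.png')
E
python3 two.py
```

```text
(no output)
```

View pics/sjo.png

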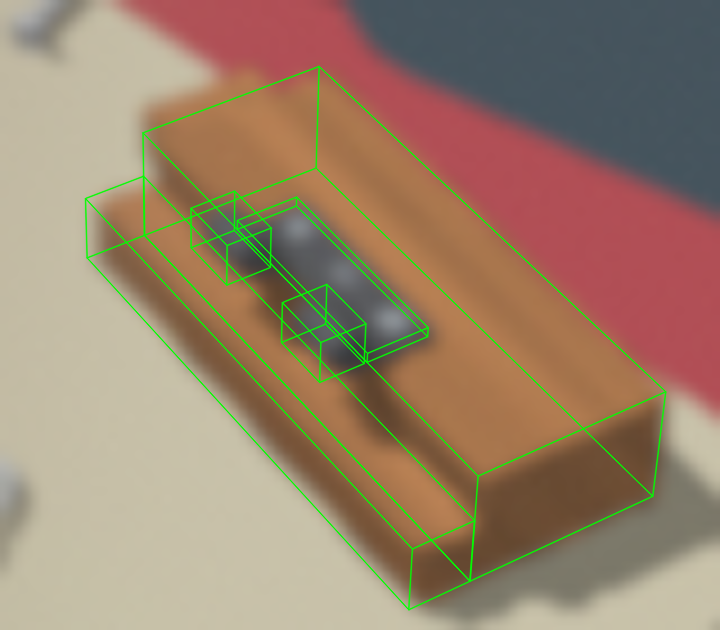

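View pics/sso.png

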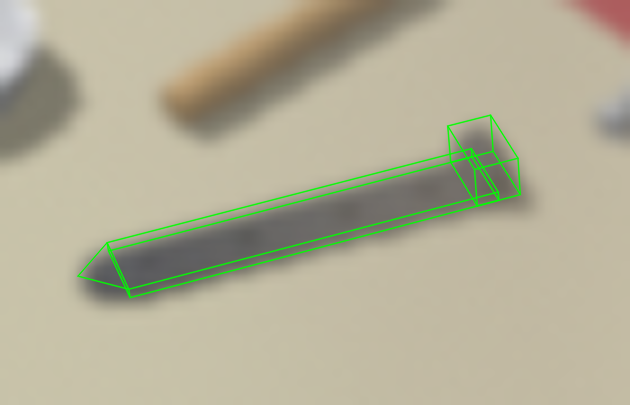

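```bash
python3 -m pendant '[{"jaw":4,"offset":[0,0,0],"rot":[0,0,0]},{"jaw":4,"offset":[0,0,0],"rot":[0,0,0]}]'; python3 go.py .5003 -.3380 .002 19.5;python3 -m pendant '[{"jaw":4,"offset":[0,0,0],"rot":[0,0,0]}]'; python3 go.py .5003 -.3380 .002 19.5
```

```text
t: 2.5
tcp_pos: [0.5036, -0.3436, 0.0682]
tcp_rot: [[0.33, 0.008, 0.944], [-0.944, -0.009, 0.33], [0.011, -1.0, 0.005]]
ft_force: [0.2, -0.0, -0.5]
gripper_width: 0.0397
t 2.5 pos [ 0.5036 -0.3436  0.0682] yawz 19.25
offset cm [-0.71  6.61 -0.16] rot [-0.0045 -0.0044  0.0109] F [ 0.2 -0.  -0.5] w 0.03973461339586286
t: 2.62
tcp_pos: [0.5035, -0.3434, 0.0678]
tcp_rot: [[0.33, 0.007, 0.944], [-0.944, -0.008, 0.33], [0.01, -1.0, 0.004]]
ft_force: [-0.5, 0.2, -0.1]
gripper_width: 0.04
t 2.625 pos [ 0.5035 -0.3434  0.0678] yawz 19.25
offset cm [-0.68  6.57 -0.15] rot [-0.0043 -0.0043  0.0104] F [-0.5  0.2 -0.1] w 0.039972609013857414
```

```bash
python3 -m pendant '[{"jaw":4,"offset":[-0.68,2,-0.15],"rot":[-0.005,-0.002,0.01]},{"jaw":4,"offset":[-0.68,4,-0.15],"rot":[-0.005,-0.002,0.01]},{"jaw":4,"offset":[-0.68,5.5,-0.15],"rot":[-0.005,-0.002,0.01]},{"jaw":4,"offset":[-0.68,6.4,-0.15],"rot":[-0.005,-0.002,0.01]},{"jaw":4,"offset":[-0.68,6.4,-0.15],"rot":[-0.005,-0.002,0.01]},{"jaw":4,"offset":[-0.68,6.4,-0.15],"rot":[-0.005,-0.002,0.01]},{"jaw":4,"offset":[-0.68,6.4,-0.15],"rot":[-0.005,-0.002,0.01]}]'
python3 go.py .5003 -.3380 .002 19.5;  python3 - <<'E'
from h import *
for n in('top','side'): cv2.imwrite(f'pics/{n}2.png',r.grab_frame(n)[:,:,::-1])
im=cv2.imread('pics/side2.png'); p=[.5005,-.338,np.radians(-70.5)]
overlay('side',im,[(p,PW,(0,255,0))],(340,220,430,310),7,'pics/p2.png')
E
```

```text
t: 3.5
tcp_pos: [0.5007, -0.3385, 0.0044]
tcp_rot: [[0.332, 0.0, 0.943], [-0.943, -0.002, 0.332], [0.002, -1.0, -0.0]]
ft_force: [0.1, 0.8, 0.1]
gripper_width: 0.0403
t 3.5 pos [ 0.5007 -0.3385  0.0044] yawz 19.36
offset cm [-0.06  0.24 -0.02] rot [ 0.0001 -0.0024  0.0016] F [0.1 0.8 0.1] w 0.04031199333614206
```

View pics/p2.png

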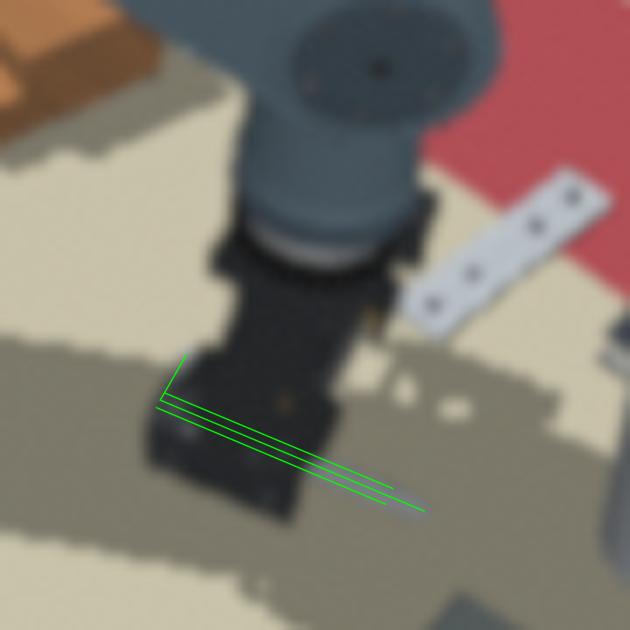

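```bash
python3 -m pendant '[{"jaw":4,"offset":[0,0.1,0],"rot":[0,0,0]},{"jaw":0.5,"offset":[0,0.1,0],"rot":[0,0,0]},{"jaw":0.5,"offset":[0,0.1,0],"rot":[0,0,0]},{"jaw":0.5,"offset":[0,0.1,0],"rot":[0,0,0]},{"jaw":0.5,"offset":[0,0.1,0],"rot":[0,0,0]},{"jaw":0.5,"offset":[0,0.1,0],"rot":[0,0,0]}]' 30
python3 go.py .5003 -.3380 .002 19.5
```

```text
t: 4.35
tcp_pos: [0.5003, -0.3381, 0.0026]
tcp_rot: [[0.332, -0.001, 0.943], [-0.943, -0.001, 0.332], [0.0, -1.0, -0.001]]
ft_force: [0.5, -0.3, -0.6]
gripper_width: 0.0088
t 4.35 pos [ 0.5003 -0.3381  0.0026] yawz 19.36
offset cm [-0.01  0.06  0.01] rot [ 0.0007 -0.0024  0.0003] F [ 0.5 -0.3 -0.6] w 0.008841221255748332
```

```bash
python3 -m pendant '[{"jaw":0.5,"offset":[0,-2,0],"rot":[0,0,0]},{"jaw":0.5,"offset":[0,-6,0],"rot":[0,0,0]},{"jaw":0.5,"offset":[0,-12,0],"rot":[0,0,0]},{"jaw":0.5,"offset":[0,-13.5,0],"rot":[0,0,0]},{"jaw":0.5,"offset":[0,-13.5,0],"rot":[0,0,0]},{"jaw":0.5,"offset":[0,-13.5,0],"rot":[0,0,0]}]'
python3 go.py .6345 .005 .15 -9.37
python3 - <<'E'
from h import *
for n in('side',): cv2.imwrite(f'pics/{n}3.png',r.grab_frame(n)[:,:,::-1])
im=cv2.imread('pics/side3.png'); overlay('side',im,[],(340,180,430,300),6,'pics/p3.png')
E
```

```text
t: 5.1
tcp_pos: [0.4993, -0.337, 0.1359]
tcp_rot: [[0.332, -0.003, 0.943], [-0.943, 0.002, 0.332], [-0.002, -1.0, -0.002]]
ft_force: [-0.4, 0.0, -1.7]
gripper_width: 0.009
t 5.1 pos [ 0.4993 -0.337   0.1359] yawz 19.36
offset cm [-27.79  -1.39  24.09] rot [ 0.0027  0.5015 -0.0019] F [-0.4  0.  -1.7] w 0.00895052891370466
```

View pics/p3.png

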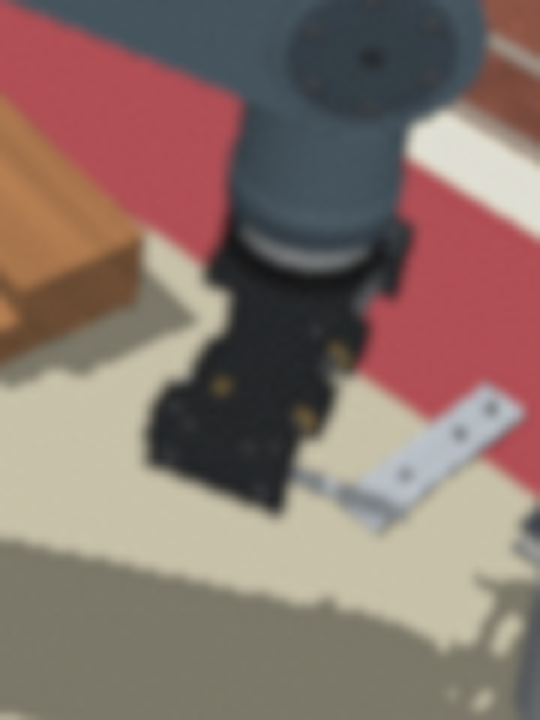

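```bash
python3 -m pendant '[{"jaw":0.5,"offset":[-2,-1.3,1.7],"rot":[0,0.06,0]},{"jaw":0.5,"offset":[-6,-1.3,5.2],"rot":[0,0.2,0]},{"jaw":0.5,"offset":[-10,-1.3,8.6],"rot":[0,0.35,0]},{"jaw":0.5,"offset":[-14.5,-1.3,12.5],"rot":[0,0.5,0]},{"jaw":0.5,"offset":[-19,-1.3,16.4],"rot":[0,0.5,0]},{"jaw":0.5,"offset":[-23.5,-1.3,20.3],"rot":[0,0.5,0]},{"jaw":0.5,"offset":[-26.5,-1.3,22.9],"rot":[0,0.5,0]},{"jaw":0.5,"offset":[-27.88,-1.3,24.06],"rot":[0,0.5,0]}]'
python3 -m pendant '[{"jaw":0.5,"offset":[0,3,0],"rot":[0,0,0]},{"jaw":0.5,"offset":[0,5,0],"rot":[0,0,0]},{"jaw":0.5,"offset":[0,5,0],"rot":[0,0,0]},{"jaw":0.5,"offset":[0,5,0],"rot":[0,0,0]}]'
python3 -m pendant '[{"jaw":0.5,"offset":[0,0,0],"rot":[0,0,0]},{"jaw":0.5,"offset":[0,0,0],"rot":[0,0,0]}]'
python3 go.py .6345 .005 .07 -9.37
python3 - <<'E'
from h import *
for n in('side','top'): cv2.imwrite(f'pics/{n}4.png',r.grab_frame(n)[:,:,::-1])
j=[.5648,.0168,np.radians(-9.37)]
im=cv2.imread('pics/side4.png'); overlay('side',im,[(j,JW,(0,255,0))],(280,150,380,250),6,'pics/p4.png')
im=cv2.imread('pics/top4.png'); overlay('top',im,[],(250,120,390,230),5,'pics/q4.png')
E
```

```text
t: 6.15
tcp_pos: [0.6342, 0.0071, 0.1482]
tcp_rot: [[-0.159, -0.004, 0.987], [-0.987, 0.0, -0.159], [0.001, -1.0, -0.004]]
ft_force: [-0.2, 0.3, -1.5]
gripper_width: 0.0092
t: 6.65
tcp_pos: [0.6351, 0.004, 0.1008]
tcp_rot: [[-0.162, -0.0, 0.987], [-0.987, -0.001, -0.162], [0.001, -1.0, -0.0]]
ft_force: [0.6, -1.1, -0.5]
gripper_width: 0.0086
t: 6.9
tcp_pos: [0.6354, 0.0045, 0.1014]
tcp_rot: [[-0.161, 0.001, 0.987], [-0.987, -0.001, -0.161], [0.001, -1.0, 0.001]]
ft_force: [-0.4, -0.1, -1.4]
gripper_width: 0.0089
t 6.9 pos [0.6354 0.0045 0.1014] yawz -9.29
offset cm [-0.03  3.14 -0.1 ] rot [-0.0011  0.0013  0.0007] F [-0.4 -0.1 -1.4] w 0.008869016141560254
```

View pics/p4.png

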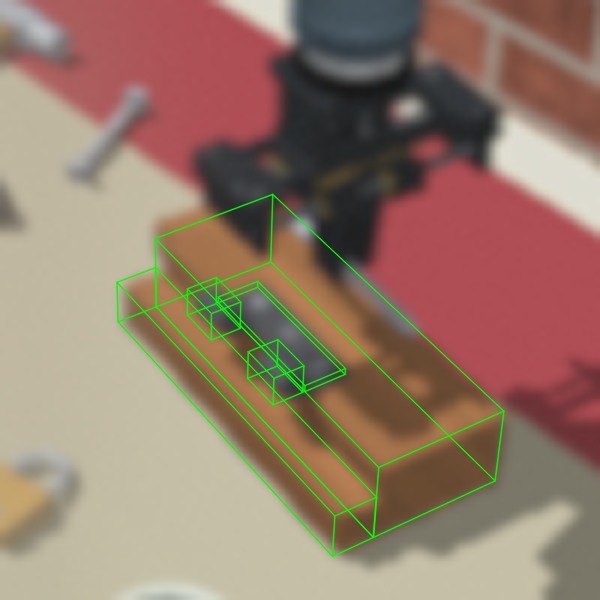

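View pics/q4.png

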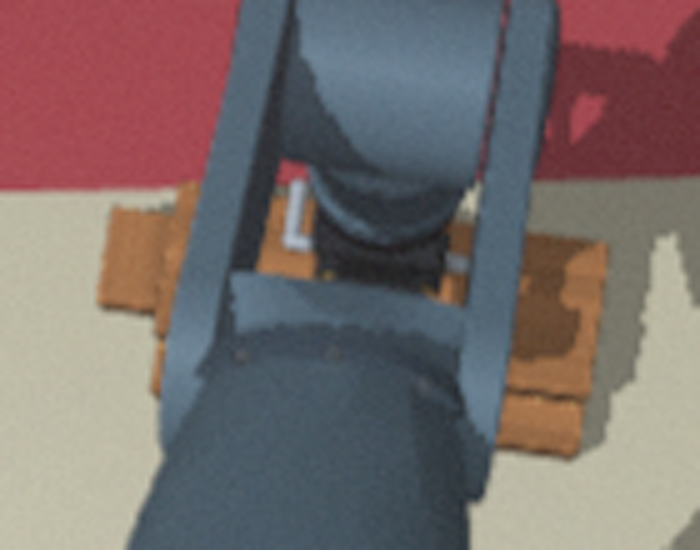

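```bash
python3 -m pendant '[{"jaw":0.5,"offset":[0,1.5,-0.05],"rot":[0,0,0]},{"jaw":0.5,"offset":[0,2.8,-0.05],"rot":[0,0,0]},{"jaw":0.5,"offset":[0,3.5,-0.05],"rot":[0,0,0]},{"jaw":0.5,"offset":[0,3.5,-0.05],"rot":[0,0,0]},{"jaw":0.5,"offset":[0,3.5,-0.05],"rot":[0,0,0]},{"jaw":0.5,"offset":[0,3.5,-0.05],"rot":[0,0,0]}]'
python3 go.py .6345 .005 .063 -9.37
python3 - <<'E'
from h import *
for n in('side','top'): cv2.imwrite(f'pics/{n}5.png',r.grab_frame(n)[:,:,::-1])
im=cv2.imread('pics/side5.png'); overlay('side',im,[],(300,170,380,240),8,'pics/p5.png')
E
```

```text
t: 7.75
tcp_pos: [0.6347, 0.0048, 0.0659]
tcp_rot: [[-0.161, 0.0, 0.987], [-0.987, -0.001, -0.161], [0.001, -1.0, 0.0]]
ft_force: [-0.1, 0.6, -0.8]
gripper_width: 0.0091
t 7.75 pos [0.6347 0.0048 0.0659] yawz -9.28
offset cm [-0.02  0.29 -0.02] rot [-0.0004  0.0015  0.0006] F [-0.1  0.6 -0.8] w 0.009071826981836291
```

View pics/p5.png

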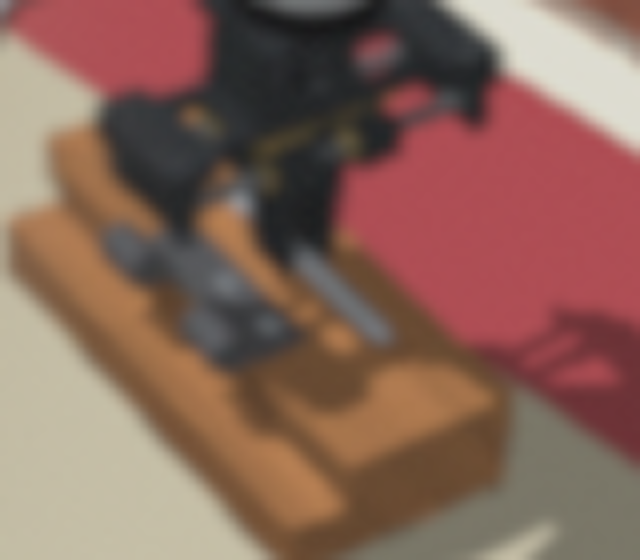

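```bash
python3 -m pendant '[{"jaw":0.5,"offset":[0,0.15,0],"rot":[0,0,0]},{"jaw":0.5,"offset":[0,0.2,0],"rot":[0,0,0]},{"jaw":0.5,"offset":[0,0.2,0],"rot":[0,0,0]}]'
python3 -m pendant '[{"jaw":0.5,"offset":[0,0.05,0],"rot":[0,0,0]},{"jaw":0.5,"offset":[0,0.05,0],"rot":[0,0,0]}]'
python3 -m pendant '[{"jaw":0.5,"offset":[0,0.04,0],"rot":[0,0,0]},{"jaw":0.5,"offset":[0,0.04,0],"rot":[0,0,0]}]'
```

```text
t: 8.22
tcp_pos: [0.6343, 0.0049, 0.0633]
tcp_rot: [[-0.161, -0.001, 0.987], [-0.987, -0.001, -0.161], [0.001, -1.0, -0.001]]
ft_force: [-0.3, -0.8, -1.5]
gripper_width: 0.009
t: 8.48
tcp_pos: [0.6343, 0.0049, 0.0628]
tcp_rot: [[-0.161, -0.001, 0.987], [-0.987, -0.001, -0.161], [0.001, -1.0, -0.001]]
ft_force: [0.5, 0.7, -1.5]
gripper_width: 0.0088
t: 8.72
tcp_pos: [0.6343, 0.0049, 0.0626]
tcp_rot: [[-0.161, -0.001, 0.987], [-0.987, -0.001, -0.161], [0.001, -1.0, -0.0]]
ft_force: [-1.0, -0.9, -0.7]
gripper_width: 0.0088
```

```bash
python3 -m pendant '[{"jaw":1.1,"offset":[0,0.03,0],"rot":[0,0,0]},{"jaw":1.4,"offset":[0,0,0],"rot":[0,0,0]},{"jaw":1.4,"offset":[0,0,0],"rot":[0,0,0]},{"jaw":1.4,"offset":[0,-0.5,0],"rot":[0,0,0]},{"jaw":1.4,"offset":[0,-2.5,0],"rot":[0,0,0]},{"jaw":2,"offset":[0,-7,0],"rot":[0,0,0]},{"jaw":4,"offset":[0,-10,0],"rot":[0,0,0]},{"jaw":6,"offset":[0,-10,0],"rot":[0,0,0]}]'
python3 - <<'E'
from h import *
for n in('side','top'): cv2.imwrite(f'pics/{n}6.png',r.grab_frame(n)[:,:,::-1])
im=cv2.imread('pics/side6.png'); overlay('side',im,[],(290,170,380,245),8,'pics/p6.png')
im=cv2.imread('pics/top6.png'); overlay('top',im,[],(250,120,390,230),5,'pics/q6.png')
E
```

```text
t: 9.72
tcp_pos: [0.6369, 0.0045, 0.1673]
tcp_rot: [[-0.161, 0.007, 0.987], [-0.987, -0.002, -0.161], [0.001, -1.0, 0.007]]
ft_force: [1.1, 0.4, 0.1]
gripper_width: 0.0377
```

View pics/p6.png

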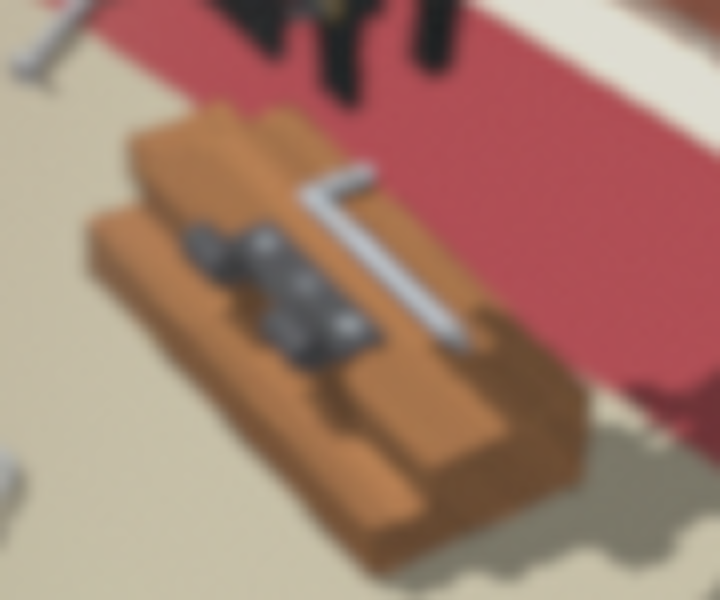

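```bash
python3 - <<'E'
from h import *
# strap mid world & final, cmd
s=[.5808,.3057,np.radians(-17.05)]; print(pose(s,[[-85,0,0]]))
j=[.5648,.0168,np.radians(-9.37)]; print(pose(j,[[-85,0,0],[0,0,71]]))
E
python3 go.py .4995 .3306 .16 72.95
```

```text
[[0.49953581 0.33062252 0.        ]]
[[0.48093411 0.0306388  0.        ]
 [0.5648     0.0168     0.071     ]]
t 9.825 pos [0.6344 0.0049 0.163 ] yawz -9.28
offset cm [-29.97   0.27 -18.56] rot [ 2.0000e-04 -1.4352e+00  8.0000e-04] F [-0.4  0.5 -0.5] w 0.04586516859706407
```

```bash
python3 -m pendant '[{"jaw":6.2,"offset":[-2,0.2,-1.2],"rot":[0,-0.15,0]},{"jaw":6.2,"offset":[-6,0.2,-3.7],"rot":[0,-0.32,0]},{"jaw":6.2,"offset":[-11,0.2,-6.8],"rot":[0,-0.5,0]},{"jaw":6.2,"offset":[-16,0.2,-9.9],"rot":[0,-0.68,0]},{"jaw":6.2,"offset":[-21,0.2,-13],"rot":[0,-0.86,0]},{"jaw":6.2,"offset":[-26,0.2,-16.1],"rot":[0,-1.04,0]},{"jaw":6.2,"offset":[-29,0.2,-17.9],"rot":[0,-1.22,0]},{"jaw":6.2,"offset":[-29.97,0.2,-18.56],"rot":[0,-1.4,0]}]'
python3 -m pendant '[{"jaw":6.2,"offset":[0,3,0],"rot":[0,-0.035,0]},{"jaw":6.2,"offset":[0,7,0],"rot":[0,-0.035,0]},{"jaw":6.2,"offset":[0,10,0],"rot":[0,-0.035,0]},{"jaw":6.2,"offset":[0,10.5,0],"rot":[0,-0.035,0]},{"jaw":6.2,"offset":[0,10.5,0],"rot":[0,-0.035,0]},{"jaw":6.2,"offset":[0,10.5,0],"rot":[0,-0.035,0]}]'
python3 -m pendant '[{"jaw":6.2,"offset":[0,0,0],"rot":[0,0,0]},{"jaw":6.2,"offset":[0,0,0],"rot":[0,0,0]}]'
python3 go.py .4995 .3306 .003 72.95
python3 - <<'E'
from h import *
for n in('side','top'): cv2.imwrite(f'pics/{n}7.png',r.grab_frame(n)[:,:,::-1])
im=cv2.imread('pics/side7.png'); s=[.5808,.3057,np.radians(-17.05)]
overlay('side',im,[(s,SW,(0,255,0))],(200,120,310,230),6,'pics/p7.png')
im=cv2.imread('pics/top7.png'); overlay('top',im,[],(250,120,390,230),5,'pics/q7.png')
E
```

```text
t: 10.82
tcp_pos: [0.4971, 0.3324, 0.1584]
tcp_rot: [[0.948, -0.004, 0.318], [-0.318, -0.002, 0.948], [-0.003, -1.0, -0.003]]
ft_force: [-0.7, 0.2, -0.5]
gripper_width: 0.0617
t: 11.58
tcp_pos: [0.5004, 0.3309, 0.0567]
tcp_rot: [[0.956, 0.001, 0.293], [-0.293, 0.0, 0.956], [0.001, -1.0, 0.001]]
ft_force: [-0.1, -0.8, -0.7]
gripper_width: 0.0621
t: 11.82
tcp_pos: [0.5, 0.3307, 0.0562]
tcp_rot: [[0.956, 0.001, 0.293], [-0.293, -0.0, 0.956], [0.001, -1.0, 0.0]]
ft_force: [0.3, 0.2, 0.4]
gripper_width: 0.0621
t 11.825 pos [0.5    0.3307 0.0562] yawz 72.93
offset cm [-0.04  5.32 -0.03] rot [-0.0002 -0.0003  0.0006] F [0.3 0.2 0.4] w 0.06213048867241604
```

View pics/p7.png

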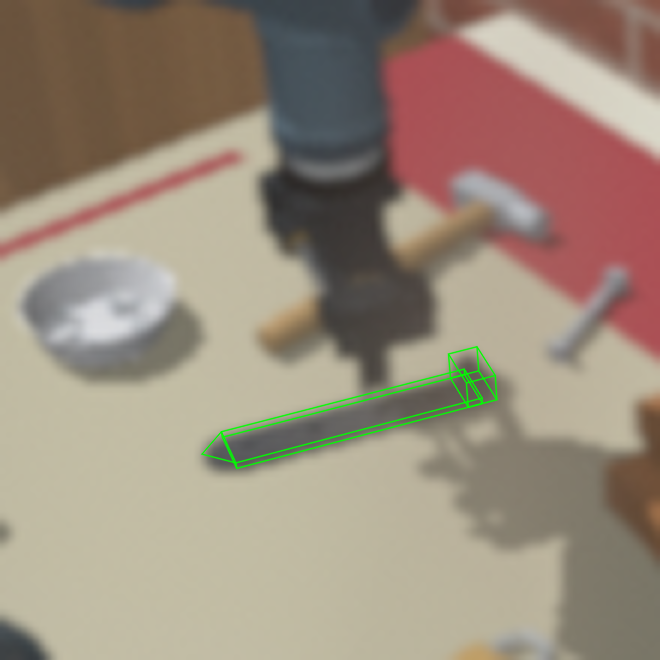

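View pics/q7.png

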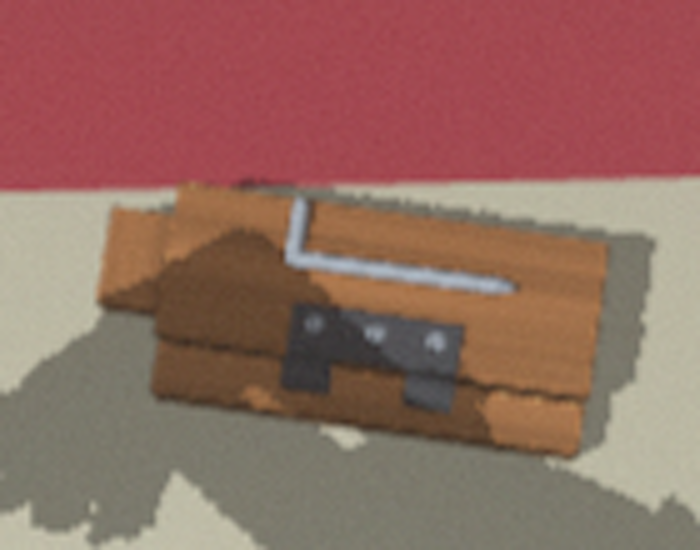

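```bash
python3 -m pendant '[{"jaw":6.2,"offset":[0,2.5,0],"rot":[0,0,0]},{"jaw":6.2,"offset":[0,4.5,0],"rot":[0,0,0]},{"jaw":6.2,"offset":[0,5.2,0],"rot":[0,0,0]},{"jaw":6.2,"offset":[0,5.4,0],"rot":[0,0,0]},{"jaw":6.2,"offset":[0,5.4,0],"rot":[0,0,0]},{"jaw":6.2,"offset":[0,5.4,0],"rot":[0,0,0]},{"jaw":6.2,"offset":[0,5.4,0],"rot":[0,0,0]}]'
python3 go.py .4995 .3306 .0015 72.95
```

```text
t: 12.8
tcp_pos: [0.4998, 0.3307, 0.002]
tcp_rot: [[0.956, 0.0, 0.293], [-0.293, -0.0, 0.956], [0.0, -1.0, -0.0]]
ft_force: [0.2, 0.7, -0.1]
gripper_width: 0.062
t 12.8 pos [0.4998 0.3307 0.002 ] yawz 72.94
offset cm [-0.03  0.05 -0.02] rot [ 0.0001 -0.0002  0.0003] F [ 0.2  0.7 -0.1] w 0.062026108483754804
```

```bash
python3 -m pendant '[{"jaw":5,"offset":[0,0.05,0],"rot":[0,0,0]},{"jaw":4.2,"offset":[0,0.05,0],"rot":[0,0,0]},{"jaw":3,"offset":[0,0.05,0],"rot":[0,0,0]},{"jaw":3,"offset":[0,0.05,0],"rot":[0,0,0]},{"jaw":3,"offset":[0,0.05,0],"rot":[0,0,0]}]' 60
python3 -m pendant '[{"jaw":3,"offset":[0,-1,0],"rot":[0,0,0]},{"jaw":3,"offset":[0,-3,0],"rot":[0,0,0]},{"jaw":3,"offset":[0,-6,0],"rot":[0,0,0]},{"jaw":3,"offset":[0,-10,0],"rot":[0,0,0]},{"jaw":3,"offset":[0,-10.7,0],"rot":[0,0,0]},{"jaw":3,"offset":[0,-10.7,0],"rot":[0,0,0]},{"jaw":3,"offset":[0,-10.7,0],"rot":[0,0,0]}]'
python3 - <<'E'
from h import *
for n in('side','top'): cv2.imwrite(f'pics/{n}8.png',r.grab_frame(n)[:,:,::-1])
im=cv2.imread('pics/side8.png'); s=[.5808,.3057,np.radians(-17.05)]
overlay('side',im,[],(200,100,310,210),6,'pics/p8.png')
E
python3 go.py .4809 .0306 .11 80.63
```

```text
t: 13.42
tcp_pos: [0.4995, 0.3306, 0.0009]
tcp_rot: [[0.956, -0.001, 0.293], [-0.293, -0.0, 0.956], [-0.0, -1.0, -0.001]]
ft_force: [0.2, -0.3, 0.3]
gripper_width: 0.0361
t: 14.3
tcp_pos: [0.4983, 0.33, 0.1061]
tcp_rot: [[0.956, -0.003, 0.294], [-0.294, -0.002, 0.956], [-0.003, -1.0, -0.003]]
ft_force: [-1.1, -0.5, -4.5]
gripper_width: 0.037
t 14.4 pos [0.4984 0.3301 0.1061] yawz 72.94
offset cm [  7.11  -0.33 -29.15] rot [ 0.0025 -0.1343 -0.003 ] F [-0.8  0.7 -3.7] w 0.03647585136103777
```

View pics/p8.png

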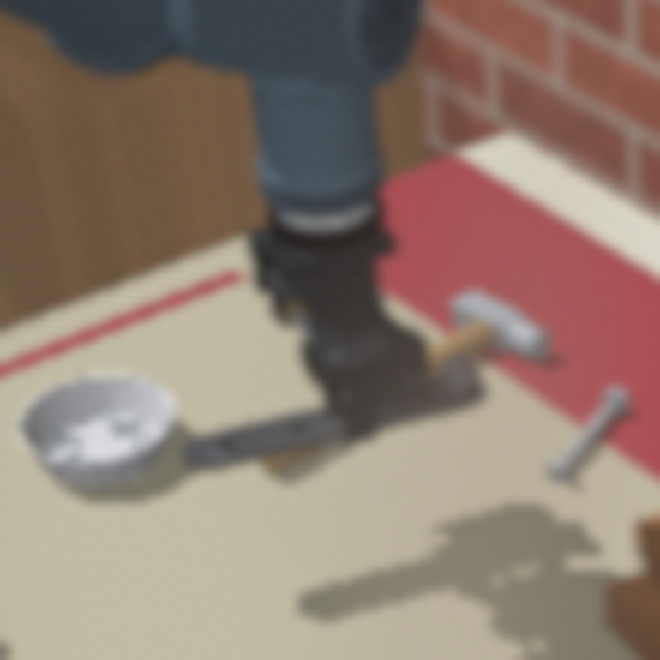

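```bash
python3 -m pendant '[{"jaw":3,"offset":[0.1,0,-1.5],"rot":[0,-0.02,0]},{"jaw":3,"offset":[0.4,0,-5],"rot":[0,-0.04,0]},{"jaw":3,"offset":[0.7,0,-10],"rot":[0,-0.06,0]},{"jaw":3,"offset":[1,0,-15],"rot":[0,-0.08,0]},{"jaw":3,"offset":[1.4,0,-20],"rot":[0,-0.1,0]},{"jaw":3,"offset":[1.7,0,-25],"rot":[0,-0.12,0]},{"jaw":3,"offset":[2,0,-28.5],"rot":[0,-0.134,0]},{"jaw":3,"offset":[2.1,0,-29.9],"rot":[0,-0.134,0]}]'
python3 -m pendant '[{"jaw":3,"offset":[0,1.5,0],"rot":[0,0,0]},{"jaw":3,"offset":[0,3.5,0],"rot":[0,0,0]},{"jaw":3,"offset":[0,4.6,0],"rot":[0,0,0]},{"jaw":3,"offset":[0,4.6,0],"rot":[0,0,0]},{"jaw":3,"offset":[0,4.6,0],"rot":[0,0,0]},{"jaw":3,"offset":[0,4.6,0],"rot":[0,0,0]},{"jaw":3,"offset":[0,4.6,0],"rot":[0,0,0]}]'
python3 - <<'E'
from h import *
for n in('side','top'): cv2.imwrite(f'pics/{n}9.png',r.grab_frame(n)[:,:,::-1])
im=cv2.imread('pics/side9.png'); 
overlay('side',im,[],(250,160,370,260),6,'pics/p9.png')
im=cv2.imread('pics/top9.png'); overlay('top',im,[],(260,150,390,250),6,'pics/q9.png')
E
python3 go.py .4316 .0388 .061 80.63
```

```text
t: 15.4
tcp_pos: [0.4311, 0.0372, 0.1075]
tcp_rot: [[0.986, -0.002, 0.165], [-0.165, -0.0, 0.986], [-0.002, -1.0, -0.001]]
ft_force: [0.5, 1.0, -3.7]
gripper_width: 0.0367
t: 16.27
tcp_pos: [0.4323, 0.0385, 0.0626]
tcp_rot: [[0.987, 0.0, 0.163], [-0.163, -0.001, 0.987], [0.001, -1.0, -0.001]]
ft_force: [0.6, 0.1, -4.3]
gripper_width: 0.0363
t 16.375 pos [0.4321 0.0385 0.0624] yawz 80.61
offset cm [-0.05  0.14  0.02] rot [ 0.0006 -0.0003  0.0002] F [ 0.4  0.6 -3.8] w 0.036525762303338885
```

View pics/p9.png

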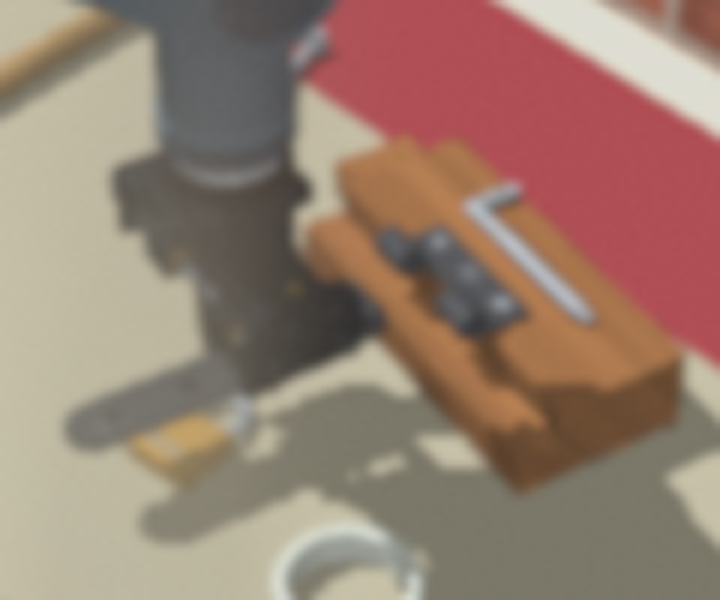

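View pics/q9.png

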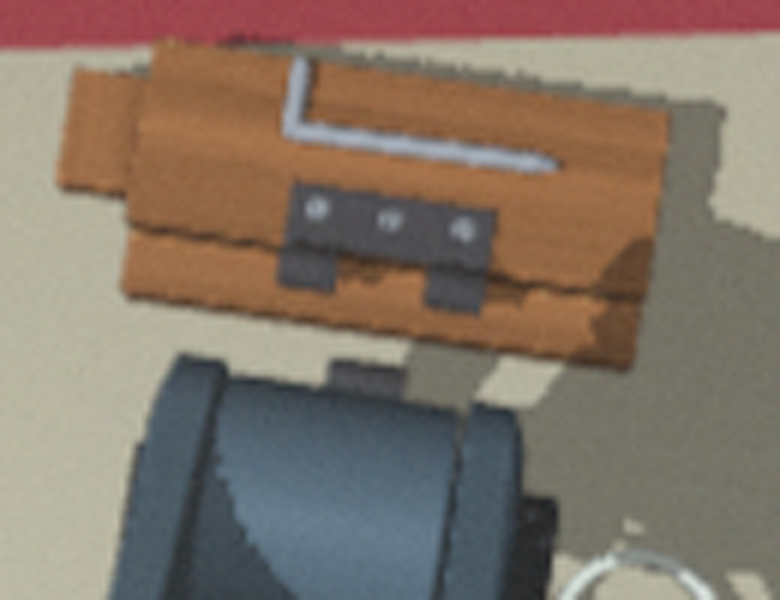

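```bash
cat > ov.py <<'E'
from h import *
import sys
def hulls(n,im,items,crop,k,out):
    x0,y0,x1,y1=crop; v=cv2.resize(im[y0:y1,x0:x1],None,fx=k,fy=k,interpolation=cv2.INTER_CUBIC)
    for p,P,c in items:
        q=(proj(n,pose(p,P))-[x0,y0]+.5)*k-.5
        cv2.polylines(v,[cv2.convexHull(np.round(q*16).astype(np.int32))],True,c,1,cv2.LINE_AA,4)
    cv2.imwrite(out,v)
def kn(y0,y1,zc): return [(11*np.cos(b),y,zc+11*np.sin(b)) for b in np.linspace(0,2*np.pi,24) for y in(y0,y1)]
leaf=[(x,y,65) for x in(12.5,43) for y in(-50.5,50.5)]
def show(tag,j,s,zs,cropT,cropS,k=10):
    for n,c in(('top',cropT),('side',cropS)):
        im=cv2.imread(f'pics/{n}{tag}.png')
        hulls(n,im,[(j,kn(21.5,50.5,71),(0,255,0)),(j,kn(-50.5,-21.5,71),(0,255,0)),(j,leaf,(0,255,0)),(s,kn(-19,19,zs+11),(0,255,255)),(s,[(-20,y,zs+z) for y in(-19,19) for z in(0,5)]+[(0,y,zs+z) for y in(-19,19) for z in(0,5)],(255,255,0))],c,k,f'pics/ov_{n}{tag}.png')
E
python3 - <<'E'
from ov import *
j=[.5650,.0168,np.radians(-9.37)]
x,y=.4321,.0385; a=np.radians(80.61-90)
s=[x+.085*np.cos(a),y+.085*np.sin(a),a]; print(s)
show('9',j,s,61.4,(300,175,360,220),(295,190,350,230),12)
E
```

```text
[np.float64(0.5159610554487659), np.float64(0.024631929513482788), np.float64(-0.16388641676226756)]
```

View pics/ov_top9.png

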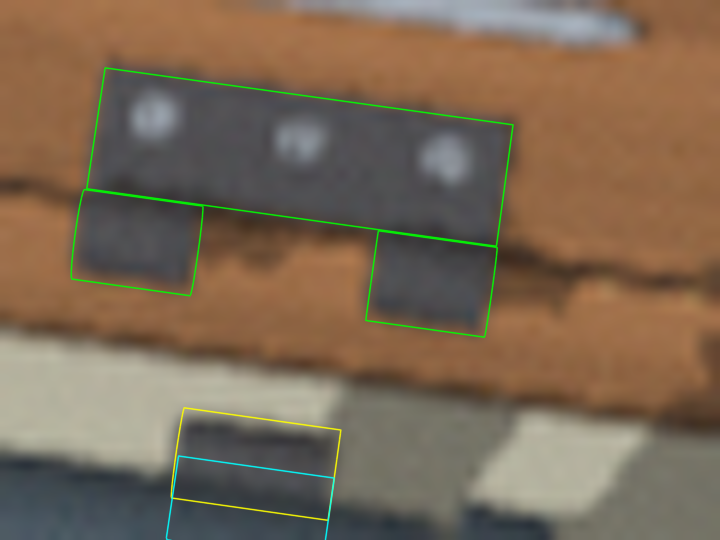

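View pics/ov_side9.png

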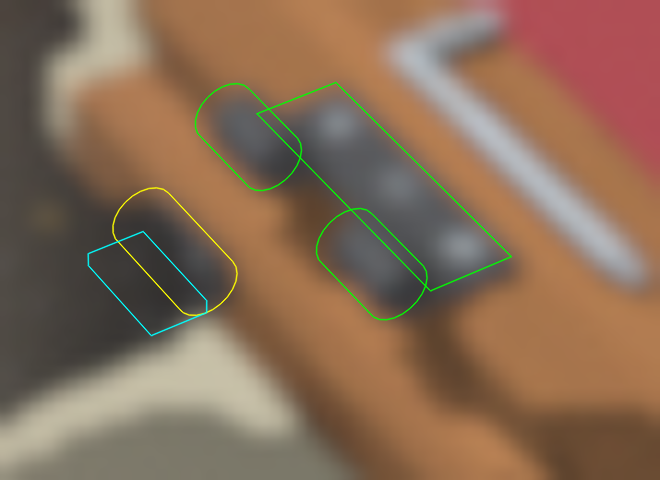

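```bash
python3 -m pendant '[{"jaw":3,"offset":[1,0.05,0],"rot":[0,0,0]},{"jaw":3,"offset":[2.2,0.1,0],"rot":[0,0,0]},{"jaw":3,"offset":[3.2,0.1,0],"rot":[0,0,0]},{"jaw":3,"offset":[3.8,0.1,0],"rot":[0,0,0]},{"jaw":3,"offset":[3.8,0.1,0],"rot":[0,0,0]},{"jaw":3,"offset":[3.8,0.1,0],"rot":[0,0,0]},{"jaw":3,"offset":[3.8,0.1,0],"rot":[0,0,0]},{"jaw":3,"offset":[3.8,0.1,0],"rot":[0,0,0]}]'
python3 - <<'E'
from ov import *
for n in('side','top'): cv2.imwrite(f'pics/{n}10.png',r.grab_frame(n)[:,:,::-1])
st=r.read_state(); x,y,z=st['tcp_pos']; R0=st['tcp_rot']; a=np.arctan2(R0[1,0],R0[0,0])
print(st['tcp_pos'],np.degrees(a),st['ft_force'],R0)
j=[.5650,.0168,np.radians(-9.37)]
s=[x+.085*np.cos(a),y+.085*np.sin(a),a]; print(s)
show('10',j,s,z*1000-1,(300,175,360,220),(295,190,350,230),12)
E
```

```text
t: 17.38
tcp_pos: [0.4691, 0.0324, 0.0611]
tcp_rot: [[0.987, -0.001, 0.163], [-0.163, -0.001, 0.987], [-0.001, -1.0, -0.001]]
ft_force: [0.7, -0.2, -3.9]
gripper_width: 0.0365
[0.46927163 0.03237417 0.06113084] -9.382776670652577 [-0.45488478  1.16866292 -4.0898325 ] [[ 9.86621140e-01 -4.89789629e-04  1.63029097e-01]
 [-1.63029375e-01 -5.96132557e-04  9.86621035e-01]
 [-3.86049799e-04 -9.99999702e-01 -6.68007080e-04]]
[np.float64(0.5531344305311505), np.float64(0.018516668671928763), np.float64(-0.16376034588219907)]
```

View pics/ov_top10.png

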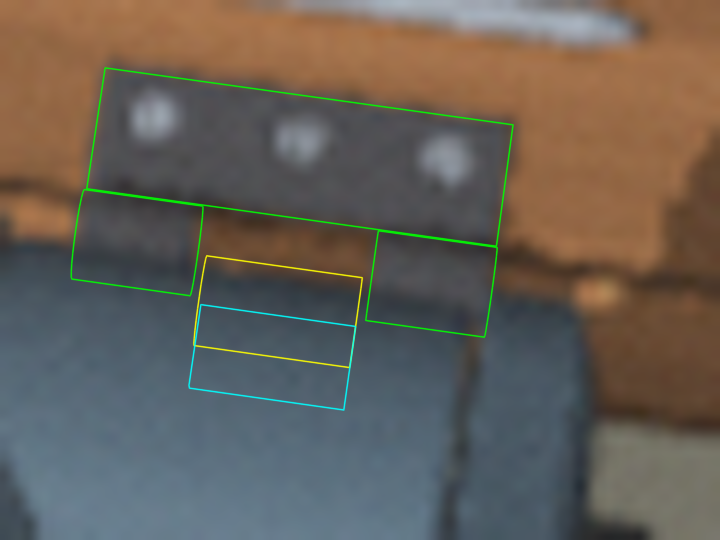

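View pics/ov_side10.png

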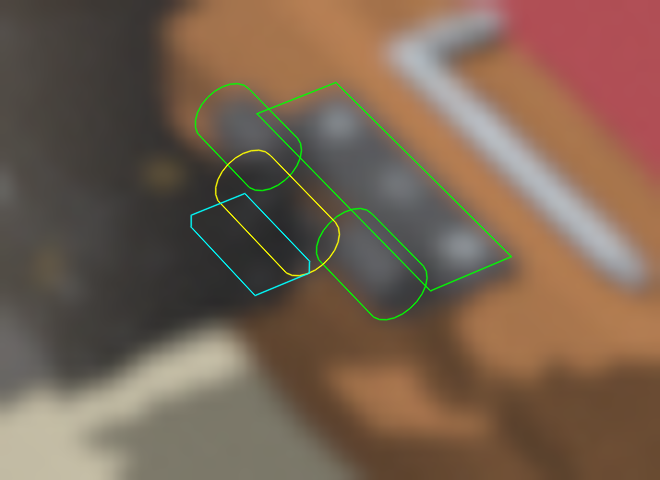

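Run:
```python
from ov import *
j=[.5650,.0168,np.radians(-9.37)]
s9=[.51596,.02463,-.16389]
for tag,s,zs in(('9',s9,61.4),('10',[.55313,.01852,-.16376],60.1)):
    im=cv2.imread(f'pics/side{tag}.png').astype(float); im=np.clip((im/255)**.6*255*1.3-60,0,255).astype(np.uint8)
    c=(298,190,342,225); k=16
    hulls('side',im,[],c,k,'/tmp/a.png')
    hulls('side',im,[(j,kn(21.5,50.5,71),(0,255,0)),(j,kn(-50.5,-21.5,71),(0,255,0)),(s,kn(-19,19,zs+11),(0,255,255))],c,k,'/tmp/b.png')
    cv2.imwrite(f'pics/e{tag}.png',cv2.resize(cv2.vconcat([cv2.imread('/tmp/a.png'),cv2.imread('/tmp/b.png')]),None,fx=.53,fy=.53,interpolation=cv2.INTER_AREA))
a=cv2.imread('pics/e9.png');b=cv2.imread('pics/e10.png'); v=cv2.hconcat([a,b]);print(v.shape); cv2.imwrite('pics/e.png',v)
```

```text
(594, 746, 3)
```

View pics/e.png

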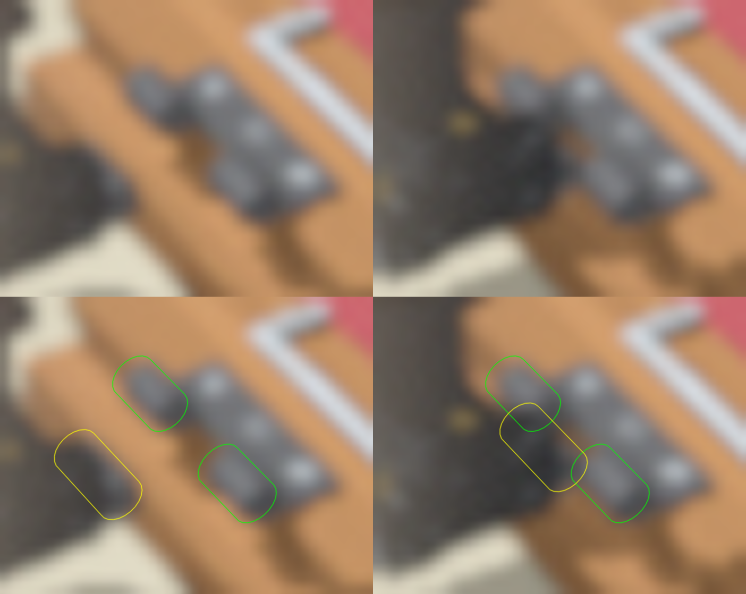

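```bash
cat > prof.py <<'E'
from ov import *
def profile(n,tag,p,base,axis,rng,span,z,ch=None,step=.5):
    """sample gray along local axis (0=x,1=y) at local base, averaged over span along the other axis"""
    im=cv2.imread(f'pics/{n}{tag}.png'); g=cv2.cvtColor(im,cv2.COLOR_BGR2GRAY).astype(np.float32) if ch is None else im[:,:,ch].astype(np.float32)
    t=np.arange(rng[0],rng[1]+1e-6,step); w=np.arange(span[0],span[1]+1e-6,1.)
    P=[((a,b,z) if axis==0 else (b,a,z)) for a in t for b in w]
    uv=proj(n,pose(p,P)).astype(np.float32)
    v=cv2.remap(g,uv[:,0].reshape(len(t),-1),uv[:,1].reshape(len(t),-1),cv2.INTER_LINEAR).mean(1)
    return t,v
if __name__=='__main__':
    j=[.5650,.0168,np.radians(-9.37)]; s=[.51596,.02463,-.16389]
    def pr(name,*a,**k):
        t,v=profile(*a,step=2,**k); print(name); print(' '.join(f'{x:.0f}:{y:.0f}' for x,y in zip(t,v)))
    pr('fixL x','top','9',j,0,0,(-30,20),(26,46),71,ch=2)
    pr('fixR x','top','9',j,0,0,(-30,20),(-46,-26),71,ch=2)
    pr('leaf back x','top','9',j,0,0,(30,56),(-46,46),65,ch=2)
    pr('fix y','top','9',j,0,1,(-64,64),(-5,5),71,ch=2)
    pr('leaf y','top','9',j,0,1,(-64,64),(18,24),65,ch=2)
    pr('strap x','top','9',s,0,0,(-5,30),(-15,15),72,ch=2)
    pr('strap y','top','9',s,0,1,(-34,34),(0,6),83,ch=2)
E
python3 prof.py
```

```text
fixL x
-30:174 -28:154 -26:122 -24:105 -22:119 -20:136 -18:144 -16:145 -14:146 -12:137 -10:115 -8:87 -6:75 -4:77 -2:79 0:80 2:80 4:78 6:74 8:68 10:62 12:61 14:67 16:75 18:79 20:80
fixR x
-30:113 -28:100 -26:89 -24:98 -22:122 -20:136 -18:140 -16:140 -14:139 -12:126 -10:103 -8:80 -6:74 -4:76 -2:78 0:79 2:77 4:75 6:70 8:64 10:59 12:62 14:70 16:77 18:79 20:78
leaf back x
30:97 32:100 34:98 36:92 38:86 40:82 42:87 44:109 46:131 48:146 50:153 52:157 54:161 56:163
fix y
-64:122 -62:121 -60:120 -58:120 -56:119 -54:114 -52:106 -50:91 -48:79 -46:76 -44:76 -42:76 -40:75 -38:77 -36:78 -34:78 -32:76 -30:76 -28:77 -26:78 -24:84 -22:101 -20:129 -18:151 -16:160 -14:160 -12:159 -10:157 -8:156 -6:155 -4:153 -2:148 0:139 2:129 4:121 6:120 8:121 10:123 12:128 14:124 16:120 18:115 20:112 22:96 24:78 26:76 28:76 30:77 32:80 34:80 36:79 38:79 40:78 42:79 44:79 46:79 48:82 50:99 52:127 54:151 56:156 58:157 60:158 62:159 64:159
leaf y
-64:147 -62:148 -60:147 -58:144 -56:140 -54:129 -52:113 -50:90 -48:82 -46:80 -44:79 -42:79 -40:80 -38:80 -36:79 -34:78 -32:78 -30:78 -28:78 -26:78 -24:80 -22:80 -20:78 -18:78 -16:78 -14:78 -12:79 -10:79 -8:79 -6:79 -4:79 -2:79 0:78 2:79 4:80 6:79 8:79 10:79 12:82 14:80 16:78 18:80 20:79 22:78 24:78 26:80 28:82 30:80 32:80 34:81 36:81 38:78 40:78 42:78 44:79 46:80 48:82 50:101 52:123 54:142 56:143 58:143 60:143 62:142 64:142
strap x
-5:68 -3:76 -1:79 1:77 3:74 5:69 7:72 9:105 11:147 13:171 15:179 17:179 19:176 21:155 23:125 25:104 27:116 29:132
strap y
-34:119 -32:117 -30:117 -28:117 -26:118 -24:119 -22:115 -20:107 -18:90 -16:78 -14:72 -12:71 -10:70 -8:70 -6:71 -4:71 -2:71 0:72 2:75 4:77 6:75 8:73 10:73 12:75 14:74 16:81 18:101 20:137 22:168 24:182 26:182 28:181 30:181 32:181 34:181
```

Run:
```python
from ov import *
s=[.5149,.0248,-.16389]
im=cv2.imread('pics/side9.png')
W=box(-182,0,-19,19,61.4,66.4)+[((-182,-19,61.4),(-201,0,61.4)),((-182,19,61.4),(-201,0,61.4))]
overlay('side',im,[(s,W,(0,255,0))],(255,185,325,240),11,'pics/lv.png')
```

```text
(no output)
```

View pics/lv.png

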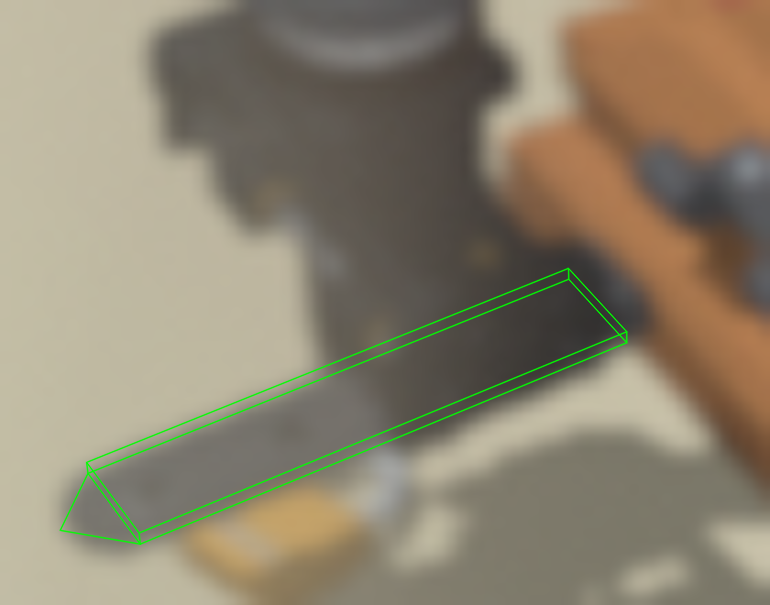

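```bash
python3 -m pendant '[{"jaw":3,"offset":[0.4,0,0.02],"rot":[0,0,0]},{"jaw":3,"offset":[0.8,0,0.02],"rot":[0,0,0]},{"jaw":3,"offset":[1.1,0,0.02],"rot":[0,0,0]},{"jaw":3,"offset":[1.25,0,0.02],"rot":[0,0,0]},{"jaw":3,"offset":[1.25,0,0.02],"rot":[0,0,0]},{"jaw":3,"offset":[1.25,0,0.02],"rot":[0,0,0]}]'
python3 -m pendant '[{"jaw":3,"offset":[0.1,0,0],"rot":[0,0,0]},{"jaw":3,"offset":[0.16,0,0],"rot":[0,0,0]},{"jaw":3,"offset":[0.16,0,0],"rot":[0,0,0]},{"jaw":3,"offset":[0.16,0,0],"rot":[0,0,0]}]'
python3 - <<'E'
from ov import *
for n in('side','top'): cv2.imwrite(f'pics/{n}11.png',r.grab_frame(n)[:,:,::-1])
F=np.mean([r.read_state()['ft_force'] for _ in range(5)],0); st=r.read_state(); print(st['tcp_pos'],F,st['torque'])
im=cv2.imread('pics/side11.png').astype(float); im=np.clip((im/255)**.6*255*1.3-60,0,255).astype(np.uint8)
hulls('side',im,[],(295,185,345,230),14,'pics/e11.png')
im=cv2.imread('pics/top11.png').astype(float); im=np.clip((im/255)**.6*255*1.3-60,0,255).astype(np.uint8)
hulls('top',im,[],(295,170,355,215),12,'pics/f11.png')
E
```

```text
t: 18.23
tcp_pos: [0.4816, 0.0306, 0.061]
tcp_rot: [[0.987, -0.001, 0.163], [-0.163, -0.0, 0.987], [-0.001, -1.0, -0.001]]
ft_force: [-0.1, -0.6, -3.0]
gripper_width: 0.0366
t: 18.73
tcp_pos: [0.4832, 0.0303, 0.061]
tcp_rot: [[0.987, -0.001, 0.163], [-0.163, -0.001, 0.987], [-0.001, -1.0, -0.001]]
ft_force: [-0.3, -0.2, -3.8]
gripper_width: 0.0364
[0.48325789 0.03027141 0.0610669 ] [-1.16003035e-03 -1.70236493e-01 -3.98834470e+00] [ 0.05402232 -0.1146825   0.02931514]
```

View pics/e11.png

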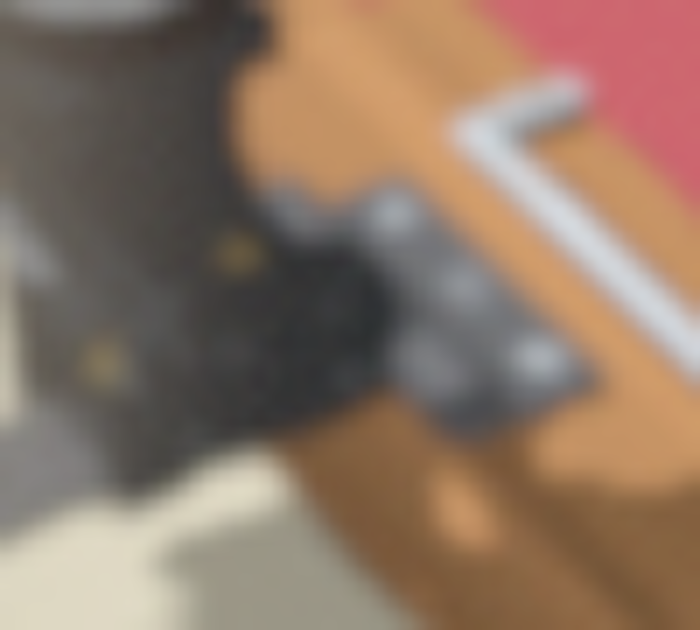

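View pics/f11.png

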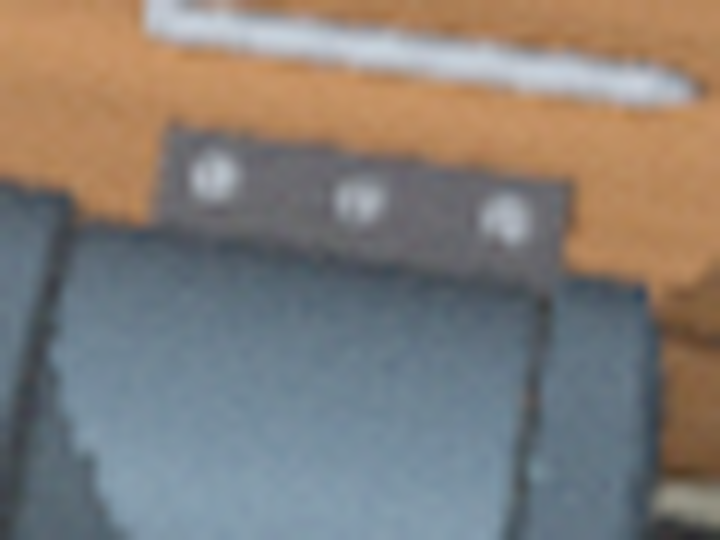

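```bash
python3 -m pendant '[{"jaw":3,"offset":[0.08,0,0],"rot":[0,0,0]},{"jaw":3,"offset":[0.08,0,0],"rot":[0,0,0]},{"jaw":3,"offset":[0.08,0,0],"rot":[0,0,0]}]' | grep -E 'pos|force'
python3 -m pendant '[{"jaw":3,"offset":[0.06,0,0],"rot":[0,0,0]},{"jaw":3,"offset":[0.06,0,0],"rot":[0,0,0]},{"jaw":3,"offset":[0.06,0,0],"rot":[0,0,0]}]' | grep -E 'pos|force'
python3 -m pendant '[{"jaw":3,"offset":[0.04,0,0],"rot":[0,0,0]},{"jaw":3,"offset":[0.04,0,0],"rot":[0,0,0]},{"jaw":3,"offset":[0.04,0,0],"rot":[0,0,0]}]' | grep -E 'pos|force'
```

```text
tcp_pos: [0.4841, 0.0301, 0.0611]
ft_force: [0.1, 0.0, -4.2]
tcp_pos: [0.4847, 0.03, 0.0611]
ft_force: [0.7, -0.1, -3.2]
tcp_pos: [0.485, 0.03, 0.0611]
ft_force: [0.7, -0.9, -3.4]
```

```bash
python3 -m pendant '[{"jaw":3,"offset":[0.03,0,0],"rot":[0,0,0]},{"jaw":3,"offset":[0.03,0,0],"rot":[0,0,0]},{"jaw":3,"offset":[0.03,0,0],"rot":[0,0,0]}]' | grep -E 'pos|force'
```

```text
tcp_pos: [0.4853, 0.0299, 0.061]
ft_force: [0.0, 0.3, -4.2]
```

```bash
python3 -m pendant '[{"jaw":3,"offset":[0.03,0,0],"rot":[0,0,0]},{"jaw":3,"offset":[0.03,0,0],"rot":[0,0,0]},{"jaw":3,"offset":[0.03,0,0],"rot":[0,0,0]}]' | grep -E 'pos|force'
```

```text
tcp_pos: [0.4856, 0.0299, 0.0611]
ft_force: [-0.3, -0.5, -4.0]
```

```bash
python3 -m pendant '[{"jaw":3,"offset":[0.03,0,0],"rot":[0,0,0]},{"jaw":3,"offset":[0.03,0,0],"rot":[0,0,0]},{"jaw":3,"offset":[0.03,0,0],"rot":[0,0,0]}]' | grep -E 'pos|force'
```

```text
tcp_pos: [0.4859, 0.0298, 0.061]
ft_force: [0.9, 0.2, -3.5]
```

```bash
python3 -m pendant '[{"jaw":3,"offset":[0.03,0,0],"rot":[0,0,0]},{"jaw":3,"offset":[0.03,0,0],"rot":[0,0,0]},{"jaw":3,"offset":[0.03,0,0],"rot":[0,0,0]}]' | grep -E 'pos|force'
```

```text
tcp_pos: [0.4863, 0.0298, 0.0611]
ft_force: [-0.4, 0.7, -4.7]
```

```bash
python3 -m pendant '[{"jaw":3,"offset":[0.03,0,0],"rot":[0,0,0]},{"jaw":3,"offset":[0.03,0,0],"rot":[0,0,0]},{"jaw":3,"offset":[0.03,0,0],"rot":[0,0,0]}]' | grep -E 'pos|force'
```

```text
tcp_pos: [0.4865, 0.0298, 0.061]
ft_force: [-0.2, 1.5, -4.0]
```

```bash
python3 -m pendant '[{"jaw":3,"offset":[0.03,0,0],"rot":[0,0,0]},{"jaw":3,"offset":[0.03,0,0],"rot":[0,0,0]},{"jaw":3,"offset":[0.03,0,0],"rot":[0,0,0]}]' | grep -E 'pos|force'
```

```text
tcp_pos: [0.4868, 0.0297, 0.061]
ft_force: [0.4, -1.1, -4.5]
```

```bash
python3 -m pendant '[{"jaw":3,"offset":[0.03,0,0],"rot":[0,0,0]},{"jaw":3,"offset":[0.03,0,0],"rot":[0,0,0]},{"jaw":3,"offset":[0.03,0,0],"rot":[0,0,0]}]' | grep -E 'pos|force'
```

```text
tcp_pos: [0.4871, 0.0296, 0.061]
ft_force: [0.2, 0.3, -3.7]
```

```bash
python3 -m pendant '[{"jaw":3,"offset":[0.03,0,0],"rot":[0,0,0]},{"jaw":3,"offset":[0.03,0,0],"rot":[0,0,0]},{"jaw":3,"offset":[0.03,0,0],"rot":[0,0,0]}]' | grep -E 'pos|force'
```

```text
tcp_pos: [0.4873, 0.0296, 0.061]
ft_force: [-1.1, 1.1, -3.2]
```

```bash
python3 -m pendant '[{"jaw":3,"offset":[0.03,0,0],"rot":[0,0,0]},{"jaw":3,"offset":[0.03,0,0],"rot":[0,0,0]},{"jaw":3,"offset":[0.03,0,0],"rot":[0,0,0]}]' | grep -E 'pos|force'
```

```text
tcp_pos: [0.4876, 0.0296, 0.061]
ft_force: [-0.7, 0.1, -3.0]
```

Run:
```python
from ov import *
for n in('side','top'): cv2.imwrite(f'pics/{n}12.png',r.grab_frame(n)[:,:,::-1])
d=[]
for n in('side','top'):
    a=cv2.imread(f'pics/{n}11.png').astype(float);b=cv2.imread(f'pics/{n}12.png').astype(float)
    c=(335,170,385,240) if n=='side' else (265,150,390,178)
    A=a[c[1]:c[3],c[0]:c[2]].mean(2).astype(np.float32);B=b[c[1]:c[3],c[0]:c[2]].mean(2).astype(np.float32)
    print(n,cv2.phaseCorrelate(A,B))
st=r.read_state(); print(st['tcp_pos'],st['ft_force'])
im=cv2.imread('pics/side12.png').astype(float); im=np.clip((im/255)**.5*255*1.5-90,0,255).astype(np.uint8)
hulls('side',im,[],(305,190,340,220),20,'pics/e12.png')
```

```text
side ((-0.014001191349606756, -0.00645682782422341), 0.9859540911515554)
top ((0.4066204360254275, -0.17321430803679583), 1.0183832819620768)
[0.48759724 0.02956697 0.06099441] [-1.67835153  0.79183827 -2.95054715]
```

View pics/e12.png

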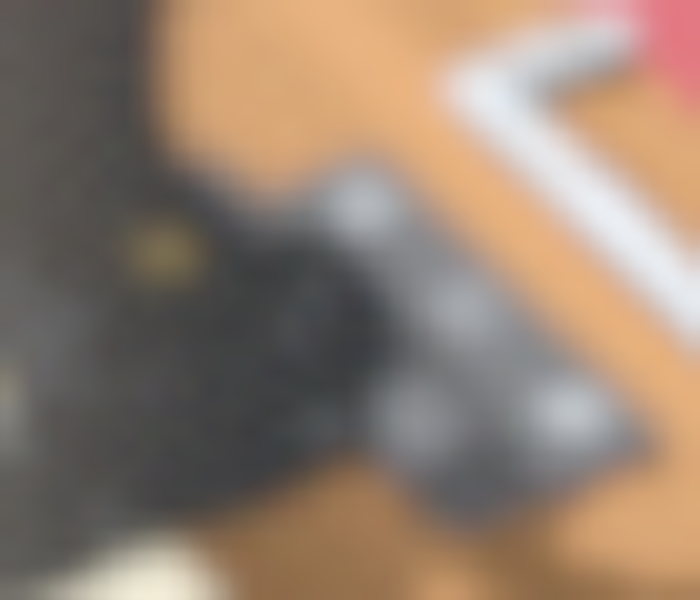

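```bash
python3 -m pendant '[{"jaw":3,"offset":[0.03,0,0],"rot":[0,0,0]},{"jaw":3,"offset":[0.03,0,0],"rot":[0,0,0]}]' | grep -E 'pos|force'
```

```text
tcp_pos: [0.4879, 0.0295, 0.061]
ft_force: [-1.6, 0.7, -3.8]
```

```bash
python3 -m pendant '[{"jaw":3,"offset":[0,0,0],"rot":[0,0,0]}]' | grep -E 'pos|force'
```

```text
tcp_pos: [0.4879, 0.0295, 0.061]
ft_force: [-2.3, -0.2, -3.6]
```

```bash
python3 -m pendant '[{"jaw":3,"offset":[-0.2,0,0],"rot":[0,0,0]},{"jaw":3,"offset":[-0.43,0,0],"rot":[0,0,0]},{"jaw":3,"offset":[-0.43,0,0],"rot":[0,0,0]},{"jaw":3,"offset":[-0.43,0,0],"rot":[0,0,0]},{"jaw":3,"offset":[-0.43,0,0],"rot":[0,0,0]},{"jaw":3,"offset":[-0.43,0,0],"rot":[0,0,0]}]'
python3 - <<'E'
from ov import *
for n in('side','top'): cv2.imwrite(f'pics/{n}13.png',r.grab_frame(n)[:,:,::-1])
for n in('side','top'):
    for t in ('9','11'):
        a=cv2.imread(f'pics/{n}{t}.png');b=cv2.imread(f'pics/{n}13.png')
        c=(330,170,385,225) if n=='side' else (282,155,345,178)
        A=a[c[1]:c[3],c[0]:c[2]].mean(2).astype(np.float32);B=b[c[1]:c[3],c[0]:c[2]].mean(2).astype(np.float32)
        w=cv2.createHanningWindow(A.shape[::-1],cv2.CV_32F)
        print(n,t,cv2.phaseCorrelate(A,B,w))
st=r.read_state(); print(st['tcp_pos'],st['ft_force'],st['gripper_width'])
E
```

```text
t: 24.55
tcp_pos: [0.4838, 0.0302, 0.0611]
tcp_rot: [[0.987, -0.0, 0.163], [-0.163, -0.001, 0.987], [-0.0, -1.0, -0.001]]
ft_force: [-0.0, -0.1, -4.6]
gripper_width: 0.0366
side 9 ((-0.036679217514304696, 0.036162483425965064), 0.8836310953564114)
side 11 ((-0.09712476233838174, -0.019547979216223865), 0.9679080735974842)
top 9 ((-0.008568638783550853, -0.07622106350671665), 0.9844149326284727)
top 11 ((0.02788310293487939, 0.04560224022131898), 0.9840781223028898)
[0.4838091  0.03018545 0.06107187] [ 0.21976717  0.22850234 -3.83331348] 0.03641500327279126
```

View pics/side13.png

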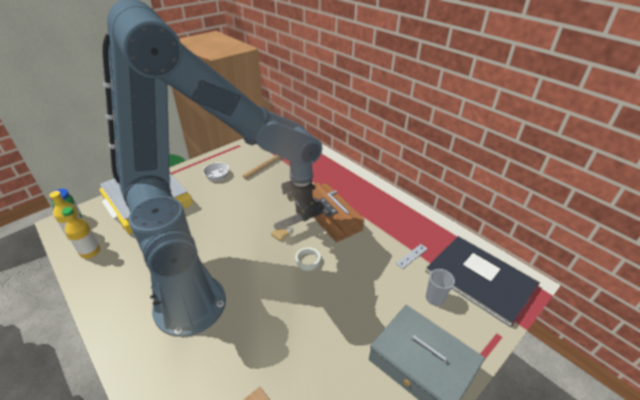

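View pics/top13.png

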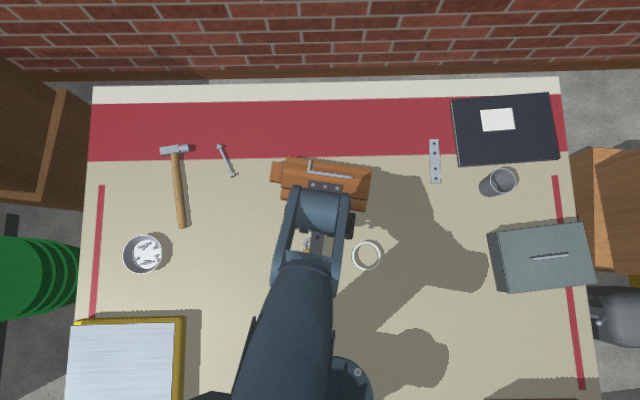

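Run:
```python
from prof import *
s=[.5149,.0248,-.16389]
for x in(-175,-165,-155,-145,-135,-125,-70,-60,-50,-40,-30,-20):
    t,v=profile('side','9',s,0,1,(-40,5),(x-3,x+3),61.4,step=3)
    print(x,' '.join(f'{a:.0f}:{b:.0f}' for a,b in zip(t,v)))
print('+y side')
for x in(-175,-165,-155,-145,-135,-125):
    t,v=profile('side','9',s,0,1,(5,40),(x-3,x+3),66.4,step=3)
    print(x,' '.join(f'{a:.0f}:{b:.0f}' for a,b in zip(t,v)))
```

```text
-175 -40:171 -37:169 -34:168 -31:167 -28:164 -25:157 -22:146 -19:133 -16:124 -13:120 -10:119 -7:121 -4:121 -1:120 2:120 5:119
-165 -40:150 -37:152 -34:153 -31:155 -28:154 -25:149 -22:139 -19:128 -16:121 -13:117 -10:117 -7:117 -4:116 -1:115 2:113 5:113
-155 -40:166 -37:167 -34:168 -31:166 -28:162 -25:153 -22:141 -19:128 -16:120 -13:116 -10:116 -7:116 -4:116 -1:117 2:116 5:116
-145 -40:165 -37:166 -34:166 -31:164 -28:160 -25:152 -22:139 -19:127 -16:119 -13:115 -10:115 -7:115 -4:116 -1:116 2:116 5:116
-135 -40:164 -37:165 -34:165 -31:163 -28:159 -25:151 -22:138 -19:126 -16:119 -13:115 -10:115 -7:115 -4:115 -1:116 2:116 5:115
-125 -40:163 -37:164 -34:161 -31:158 -28:152 -25:143 -22:133 -19:122 -16:116 -13:113 -10:113 -7:114 -4:113 -1:113 2:113 5:113
-70 -40:180 -37:181 -34:175 -31:159 -28:135 -25:110 -22:90 -19:82 -16:79 -13:79 -10:79 -7:79 -4:80 -1:81 2:82 5:83
-60 -40:176 -37:182 -34:180 -31:169 -28:149 -25:122 -22:97 -19:81 -16:74 -13:73 -10:74 -7:75 -4:75 -1:75 2:76 5:77
-50 -40:180 -37:184 -34:181 -31:168 -28:148 -25:122 -22:97 -19:79 -16:69 -13:67 -10:67 -7:68 -4:69 -1:70 2:71 5:72
[... 175 characters left out ...]
-19:73 -16:60 -13:57 -10:57 -7:58 -4:59 -1:60 2:61 5:62
-20 -40:190 -37:188 -34:183 -31:169 -28:149 -25:122 -22:95 -19:75 -16:62 -13:58 -10:57 -7:56 -4:56 -1:56 2:57 5:58
+y side
-175 5:118 8:122 11:131 14:145 17:160 20:172 23:179 26:183 29:184 32:184 35:185 38:185
-165 5:116 8:120 11:128 14:141 17:156 20:169 23:177 26:182 29:184 32:184 35:184 38:184
-155 5:116 8:120 11:128 14:142 17:158 20:170 23:178 26:182 29:183 32:184 35:184 38:183
-145 5:115 8:119 11:126 14:139 17:155 20:167 23:177 26:181 29:183 32:183 35:184 38:183
-135 5:115 8:119 11:127 14:141 17:157 20:169 23:178 26:181 29:182 32:183 35:183 38:183
-125 5:113 8:118 11:125 14:138 17:154 20:167 23:176 26:180 29:182 32:183 35:183 38:183
```

Run:
```python
from plant import r
print(r.finish_job())
```

```text
the job is handed in; nothing more can be done
None
```

The pin lies on the door-frame piece and the strap is held with its knuckle between the two fixed ones. I handed the job in at about 24.7 s of the 61 s allowed, and it reported no verdict.

- **Pin:** I laid it on the bare wood about 70 mm from the hinge axis, roughly 22 mm behind the leaf. It could not go closer without the finger hitting the leaf. It is parallel to the knuckles within about half a degree in the pictures, bent end towards the tenon, and released. The top picture shows it wholly on the wood.
- **Strap:** It is gripped at the balance point with 60 N. Its underside is at about 60 mm, the height that puts the holes in line. In the last reading the only force was its own weight, about 4 N downwards.
- **Side-to-side fit:** The top camera put the knuckle within about 0.5 mm of the middle of the 43 mm gap.
- **Fit towards the leaf:** The camera and a light touch (about 2 N) on the leaf's edge disagreed by roughly 0.7 mm. I backed off about 4 mm from the touch and settled between the two.
- **Frame and other things:** Picture comparison showed no movement of the frame beyond about 0.1 pixel, roughly 0.3 mm. The other things looked in place in the last pictures.

**Not confirmed:** The wrist and gripper hid the knuckles at the end, so I did not see the holes lined up directly. In the side picture the strap's lower edge had a 2–3 mm step between the tail and the knuckle half. There was no slope within either half, so I took it as lighting rather than tilt.

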